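# Set out plane parts on a stacking drying frame

## Robot

A 6-joint arm with a two-finger parallel gripper is mounted at the origin on the work surface. World frame = base frame: x ahead of the robot, y to its left, z up, the work surface at z = 0. Lengths are in m, angles in rad, forces in N, time in s.
With the tool pointing down it reaches from about 0.375 to 0.975 m from the base axis. Payload 3.8 kg.
Tool frame: the origin (TCP) lies midway between the tips of the shut fingers; the grasp point (between the pads) lies 19 mm behind it; z points along the fingers, y is the line along which they close (so a half turn about z gives the same grasp; the last joint's range is limited). The gripper opens to 85 mm and grips with 20 to 120 N. Pads are 22 mm wide; open, the fingers measure 114 mm over their backs; the gripper's body (76 mm by 85 mm) begins 54 mm behind the grasp point. The pads swing forward as they close: fully open they stand 13 mm farther back than shut.
Start: joints at [-1.333, 0.264, 1.604, -0, 1.274, -0.037], TCP at [0.183, -0.65, 0.231] pointing down, gripper open.
Joint ranges: [-2.63, 2.63], [-0.94, 2.18], [0.31, 2.57], [-1.31, 4.45], [0, 2.66], [-2.55, 2.55]. Speed limits (rad/s): [2.57, 2.57, 3.14, 3.14, 3.14, 3.14].

## Interface

Orientations are given as a rotation vector (axis times angle).
In Python, from workcell import read_state, vision, ticket gives the robot as it stands. The module is installed in compiled form; this text tells all that it offers.
- The arm moves only by the tool jog_arm, never from a script. Its arguments are lists of equal length, an entry for each row: "turn": the turn, a rotation vector about the tool's x, y, z in rad, a list of three; "delta_pos": the shift along the tool's x, y, z in m, a list of three; "gripper": the finger opening in m, from 0 to 0.0854. In form: {"turn": [[rx, ry, rz], ...], "delta_pos": [[dx, dy, dz], ...], "gripper": [gripper, ...]}. A call has 1 to 20 rows; each row shifts and turns the commanded pose from where the row before left it, along the tool's axes as they then stand; what a row does not reach is not made up. A row lasts 1/12 s, in which the tool goes at most 41.7 mm and 7.16 degrees, less where a joint would pass 70% of its speed; a pose out of reach is approached as far as the arm can. A call with a gripper value outside its range is refused whole. The fingers move at their own pace and stop on an object; "grip_force" is the grip in N (left out, the last holds). Time passes only in rows, so rows that do not move let the fingers close. It gives the time, the measured TCP pose, the force, the opening and the grip force at its end, in the units of the state.
- read_state(): the state, without advancing time (a new reading comes with each control period).
- vision.read_camera(name): name is "scene" or "side" or "wrist"; returns the picture (400x640x3 uint8, red, green, blue); there is no depth.
- vision.calibration(name): a dict with "vfov" (degrees; the focal length in pixels is half the picture's height over the tangent of half this angle, whatever the lens; pixels are square), "cx", "cy" (the principal point, pixels), "dist" ([k1, k2, p1, p2, k3] as OpenCV has them; the pictures are not rectified), "R" (3x3) and "t" (3): a world point X has camera coordinates R X + t; the wrist camera has in their place "mount" (4x4, takes a point from camera to tool coordinates, whose origin is the TCP and whose axes are the flange's). Camera axes: x right, y down, z forward; pixel columns grow to the right and rows downward; lengths in m; the calibration is good to about 2 mm. A picture is of the moment at which its call begins: read the wrist's pose just before it. calibration takes no time and is no camera call.
- ticket.finish_job(): hands the job in; it is judged then, once.
The state is a dict: "time": time; "q": joint angles; "joint_vel": joint speeds; "joint_torque": joint torques, N m; "tool_pos": TCP position; "tcp_rot": TCP orientation; "wrist_force": force on the tool from outside, world axes, zero at the start; "torque": the same for the moment, N m; "width": opening from 0.0 (shut) to 1.0 (fully open); "grip_force": force on a finger pad.
Only numpy, scipy, OpenCV 4.12 (cv2) and the standard library are available. Lean on these libraries where they do the work, as an engineer would, in place of code of your own. Each camera call takes 0.05 s, during which the arm holds its last target. There are 200 camera calls.

## Task

Set out the newly finished parts of a wooden hand plane to dry on the low frame with three cross boards: the plane body centred on the middle board, lying lengthwise along it; the round knob standing centred on the board behind it (farther from the robot); and the rear handle standing on its foot, either way round, centred on the board in front of it (nearest the robot). Then put the second frame on top, with its four posts fully down in the corner sockets of the low frame, the parts staying where they are. Leave the mallet and the glue bottle alone.

Things in the scene. Friction and masses are not known exactly. Their poses are not given: they have to be found in the camera images.
- base: Low drying frame, fixed, left or right on the bench; 282 mm (x, away from the robot within 15 degrees) by 216 mm; 22 mm rails, three plywood cross boards. Origin: its centre, on the bench. Dark corner socket blocks 36 mm square, tops 50 mm above the bench, centres x = +-128, y = +-90 mm; square holes 20 mm wide, 20 mm deep (floor 30 mm above the bench), chamfered 3 mm.
- slat_near: The cross board of the low frame nearest the robot (at x = -80 mm of the frame). Origin at the centre of its upper face, 30 mm above the bench; 56 mm wide (its x axis, pointing away from the robot), 206 mm long (its y axis), 8 mm thick; a gap of 24 mm to the next board.
- slat_mid: The middle cross board of the low frame (at x = 0). Origin at the centre of its upper face, 30 mm above the bench; 56 mm wide (its x axis, pointing away from the robot), 206 mm long (its y axis), 8 mm thick; a gap of 24 mm to the next board.
- slat_far: The cross board of the low frame farthest from the robot (at x = +80 mm). Origin at the centre of its upper face, 30 mm above the bench; 56 mm wide (its x axis, pointing away from the robot), 206 mm long (its y axis), 8 mm thick; a gap of 24 mm to the next board.
- plane_mid (a point): Body of the plane, a pale wooden block with a mouth slot through its top, 110 mm long (its x axis), 42 mm wide (its y axis), 28 mm high (z up), about 0.11 kg. Loose; may be taken across its width. Point at its centre, 14 mm above its underside.
- knob_mid (a point): The front knob: dark turned wood, round, 44 mm high, 40 mm across at its belly half-way up, foot 34 mm across, about 35 g. Loose, standing. Point at its centre, 22 mm above its foot; z up.
- tote_mid (a point): The rear handle: dark wooden upright grip with a horn, 24 mm thick (its y axis), foot 54 mm long (its x axis), 46 mm high, about 45 g. Loose, standing on its foot. The upright is 28 mm long at half height; take it across its thickness. Point at its centre, 23 mm above its foot; z up.
- upper_mid (a point): Second frame, loose wood, 280 (x) by 206 mm, 89 mm high over the posts, 0.45 kg, on its posts on the bench; same turned half round. Point: middle of its centre bar (along x, 24 wide, 20 high, free 60 mm each way along x), 75 mm above the feet; when home, 105 mm above the low frame's origin. Rails' underside 65 mm above the feet. Posts 14 mm thick at x = +-128, y = +-90 mm, last 8 mm tapered to 6.
- mallet: Bystander: joiner's mallet resting on one face of its head beyond the work, head 60 x 65 mm, 105 mm high, handle 26 mm thick, 200 mm long, level, from the head along its -x axis. Origin under the head. Not to be moved.
- glue: Bystander: glue bottle, 56 mm across, 150 mm high, beyond the work. Origin under its centre. Not to be moved.
Not all that is in view belongs to the job. Of the things shaped like the part that bears plane_mid, the wooden one is meant.

How it is judged:
On the way, in this order (a step that is already met when the one before it is completed fails the run):
1. the three parts stand released, each on its own board (horizontal distance between plane_mid and slat_mid below 0.014 m and z of plane_mid in the frame of slat_mid between 0.01 and 0.018 m and angle between each of plane_mid, knob_mid, tote_mid's own z axis and vertical below 0.1 rad and horizontal distance between knob_mid and slat_far below 0.014 m and z of knob_mid in the frame of slat_far between 0.018 and 0.026 m and horizontal distance between tote_mid and slat_near below 0.014 m and z of tote_mid in the frame of slat_near between 0.019 and 0.027 m and angle between the x axis of plane_mid and the y axis of slat_mid, either way round below 0.2 rad and linear speed of each of plane, knob, tote below 0.02 m/s and not (contact force between plane and the fingers above 0.2 N) and not (contact force between knob and the fingers above 0.2 N) and not (contact force between tote and the fingers above 0.2 N)), for 0.2 s.
2. the second frame is home in the sockets (horizontal distance between upper_mid and base below 0.008 m and z of upper_mid in the frame of base between 0.1 and 0.1095 m and angle between the x axis of upper_mid and the x axis of base, either way round below 0.06 rad and angle between upper_mid's own z axis and vertical below 0.03 rad), for 0.2 s.
At the end, for the whole second after the job is handed in: Each part upright, within 14 mm of its board's centre (body on middle, along it within 0.2 rad; knob far; rear handle near); upper frame level in all four sockets, bar middle 100 to 109.5 mm above the low frame's origin, within 8 mm and 0.06 rad; all released and at rest (all of step 2 and horizontal distance between plane_mid and slat_mid below 0.014 m and z of plane_mid in the frame of slat_mid between 0.01 and 0.018 m and angle between each of plane_mid, knob_mid, tote_mid's own z axis and vertical below 0.1 rad and horizontal distance between knob_mid and slat_far below 0.014 m and z of knob_mid in the frame of slat_far between 0.018 and 0.026 m and horizontal distance between tote_mid and slat_near below 0.014 m and z of tote_mid in the frame of slat_near between 0.019 and 0.027 m and angle between the x axis of plane_mid and the y axis of slat_mid, either way round below 0.2 rad and linear speed of each of plane, knob, tote, upper below 0.02 m/s); the robot touches nothing.
It fails at once if the mallet is moved more than 25 mm (distance of mallet from where it was at the start of the episode above 0.025 m).
It fails at once if the glue bottle is moved more than 25 mm or tipped (distance of glue from where it was at the start of the episode above 0.025 m or angle between glue's own z axis and vertical above 0.3 rad).
It also fails if it takes over 104 s, if anything falls off the work surface, if the arm or the gripper's body presses on something with over 40 N, if the wrist force passes 120 N, or if a joint passes its speed limit or range.

## Working session

There is one attempt and no reset: what is moved stays moved. The work goes in short steps, Python scripts to look and compute and a tool call to move; the robot and the scene stay as the last step left them, time stands still between calls to the robot, and variables do not carry over. Pictures are saved under pics/ and viewed, at most 14 in all, crops included, and the job is handed in when it is done.

Besides the shell and the picture viewer there is one more tool, called after "Call:" in YAML: its name, and indented under it one key for each argument. jog_arm: Moves the arm, as the interface text tells. Its arguments: {"type":"object","properties":{"turn":{"type":"array","items":{"type":"array","items":{"type":"number"}}},"delta_pos":{"type":"array","items":{"type":"array","items":{"type":"number"}}},"gripper":{"type":"array","items":{"type":"number"}},"grip_force":{"type":"number"}},"required":["turn","delta_pos","gripper"]}

```bash
mkdir -p pics; ls
cat > h.py <<'E'
import numpy as np, cv2, json
from workcell import read_state, vision, ticket
from scipy.spatial.transform import Rotation as Ro
def cam(name):
    c=vision.calibration(name); f=200/np.tan(np.radians(c["vfov"])/2)
    K=np.array([[f,0,c["cx"]],[0,f,c["cy"]],[0,0,1]]); d=np.array(c["dist"],float)
    if "R" in c: R=np.array(c["R"]);t=np.array(c["t"])
    else:
        s=read_state(); M=np.array(c["mount"])
        T=np.eye(4);T[:3,:3]=Ro.from_rotvec(s["tcp_rot"]).as_matrix();T[:3,3]=s["tool_pos"]
        W=np.linalg.inv(T@M);R=W[:3,:3];t=W[:3,3]
    return K,d,R,t
def topl(C,px,z):
    K,d,R,t=C
    n=cv2.undistortPoints(np.array(px,float).reshape(-1,1,2),K,d).reshape(-1,2)
    r=np.c_[n,np.ones(len(n))]@R; o=-R.T@t
    return o+r*((z-o[2])/r[:,2])[:,None]
def proj(C,X):
    K,d,R,t=C
    return cv2.projectPoints(np.array(X,float).reshape(-1,3),cv2.Rodrigues(R)[0],t,K,d)[0].reshape(-1,2)
def shot(name,out):
    C=cam(name); im=vision.read_camera(name)[:,:,::-1].copy(); cv2.imwrite(f"pics/{out}.png",im); return C,im
E
python3 - <<'E'
from h import *
s=read_state();print(s)
for n in("scene","side","wrist"):
    C,im=shot(n,n+"0"); print(n,-C[2].T@C[3],C[2][2])
E
```

```text
pics
{'time': 0.0, 'q': array([-1.33290123e+00,  2.64747273e-01,  1.60538667e+00, -1.22948500e-05,
        1.27368760e+00, -3.69285032e-02]), 'joint_vel': array([ 0.0003013 ,  0.00144008, -0.0032159 , -0.00020704,  0.00024874,
        0.0003086 ]), 'joint_torque': array([-9.65681793e-04, -5.15116131e+01, -3.67318153e+01, -1.57248010e-04,
        1.29587838e-02, -9.13661381e-06]), 'tool_pos': array([ 0.18298246, -0.64896317,  0.22995914]), 'tcp_rot': array([-3.10978314e+00, -4.30036648e-01,  3.69319875e-04]), 'wrist_force': array([-0.25151839,  0.33552402,  0.18598163]), 'torque': array([ 0.03049541, -0.04466273, -0.03423169]), 'grip_force': 0.0, 'width': 1.004123427776882}
scene [1.00387573 0.15136801 0.72627297] [-0.52897097 -0.19608276 -0.82567624]
side [0.17801029 0.5725638  0.70921235] [ 0.42343292 -0.60018219 -0.67859112]
wrist [ 0.24890903 -0.63037609  0.37204829] [-0.2648277  -0.07311972 -0.96151952]
```

View pics/scene0.png

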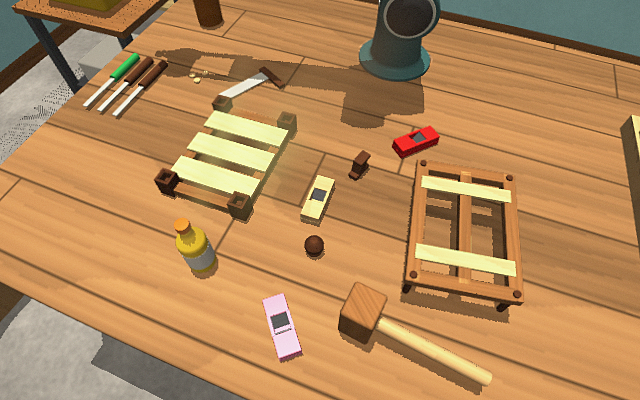

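View pics/side0.png

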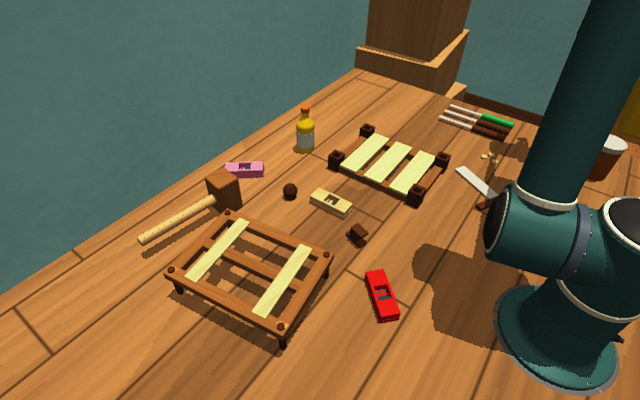

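The scene view shows the low frame at about (228,152), the plane body at (318,199), the handle at (360,165), the knob at (314,245) and the upper frame at (465,230). The mallet is at (362,312), the glue at (195,248), and the red and pink bodies are decoys.

```bash
cat >> h.py <<'E'
def blobs(C,im,lo,hi,z,roi=None,amin=60):
    m=cv2.inRange(cv2.cvtColor(im,cv2.COLOR_BGR2HSV),lo,hi)
    if roi: 
        k=np.zeros_like(m);x0,y0,x1,y1=roi;k[y0:y1,x0:x1]=255;m&=k
    m=cv2.morphologyEx(m,cv2.MORPH_OPEN,np.ones((2,2)))
    out=[]
    for c in cv2.findContours(m,cv2.RETR_EXTERNAL,cv2.CHAIN_APPROX_NONE)[0]:
        if cv2.contourArea(c)<amin: continue
        P=topl(C,c.reshape(-1,2),z)[:,:2]
        (ctr,wh,a)=cv2.minAreaRect((P*1000).astype(np.float32))
        # angle of long side
        if wh[0]<wh[1]: a+=90;wh=wh[::-1]
        a=(a+90)%180-90
        out.append((c.reshape(-1,2).mean(0).round(),np.round(ctr,1),np.round(wh,1),round(a,1)))
    return out
E
python3 - <<'E'
from h import *
I={n:(cam(n),cv2.imread(f"pics/{n}0.png")) for n in("scene","side")}
for n,(x,y) in (("scene",(232,152)),("scene",(300,215)),("scene",(358,165)),("scene",(314,250)),("scene",(423,163)),("scene",(465,189)),("scene",(330,150)),("scene",(166,188)),("side",(368,129))):
    print(n,x,y,cv2.cvtColor(I[n][1][y:y+1,x:x+1],cv2.COLOR_BGR2HSV)[0,0])
for n in I:
    C,im=I[n]
    for z in(.03,.028,.085):
        print(n,z)
        for b in blobs(C,im,(22,60,150),(36,150,255),z): print(*b)
    print("dark")
    for b in blobs(C,im,(0,60,0),(15,255,95),.023,amin=40): print(*b)
px=[(423,163),(510,178),(413,275),(518,294)]
print(topl(I["scene"][0],px,.089))
px=[(328,255),(281,326),(170,270),(228,213)]
print(topl(I["side"][0],px,.089))
E
```

```text
scene 232 152 [ 32  68 248]
scene 300 215 [ 15 143 139]
scene 358 165 [ 11 157  39]
scene 314 250 [ 11 165  88]
scene 423 163 [ 12 158 121]
scene 465 189 [ 28  80 245]
scene 330 150 [ 14 141 213]
scene 166 188 [ 12 148  43]
side 368 129 [ 10 177  39]
scene 0.03
[436. 351.] [794.6 280.6] [205.3  15.1] 83.0
[466. 260.] [604.9 303.1] [195.6  34.5] -81.3
[467. 190.] [433.7 276.9] [196.3  33.5] -81.3
[318. 198.] [568.7 -20.9] [106.5  41.4] 0.9
[214. 176.] [ 604.9 -258.2] [204.9  58.9] -89.2
[230. 151.] [ 524.9 -258.7] [205.9  59.7] -89.0
[637. 131.] [ 87.6 664.6] [121.3  15.5] -5.3
[248. 129.] [ 445.2 -259.7] [205.8  58.6] -89.3
scene 0.028
[436. 351.] [794.  280.9] [205.9  15.1] 83.0
[466. 260.] [603.7 303.5] [196.1  34.6] -81.3
[467. 190.] [432.  277.3] [196.8  33.6] -81.3
[318. 198.] [567.4 -21.4] [106.8  41.5] 0.9
[214. 176.] [ 603.8 -259.4] [205.5  59. ] -89.2
[230. 151.] [ 523.5 -259.9] [206.5  59.9] -89.0
[637. 131.] [ 85.  666.1] [121.6  15.5] -5.3
[248. 129.] [ 443.6 -260.9] [206.4  58.8] -89.3
scene 0.085
[436. 351.] [811.2 270.4] [189.1  13.9] 83.0
[466. 260.] [636.4 291.1] [18
[... 3429 characters left out ...]
70.3] [135.6  37.1] -86.8
[367. 131.] [ 654.9 -360.7] [71.4 43.7] -87.3
[493. 138.] [ 311.7 -558.9] [189.3 136.9] -89.7
[624. 134.] [ -20.9 -896.1] [162.7  72.1] -62.4
[499. 108.] [ 353.4 -784.3] [302.7  86.4] -2.9
[416.  76.] [ 715.3 -846.2] [230.8 202.7] 1.4
[456.  62.] [  635.9 -1097.8] [220.2  47.7] -75.9
[371.  62.] [ 917.  -838.1] [247.3 124.9] -58.0
[407.  22.] [ 1033.6 -1458.2] [1012.3  575.6] -74.7
[[0.44682428 0.16853966 0.089     ]
 [0.41957105 0.34765959 0.089     ]
 [0.70033936 0.20760585 0.089     ]
 [0.67057771 0.38654413 0.089     ]]
[[0.43705629 0.17175624 0.089     ]
 [0.41357382 0.34805479 0.089     ]
 [0.665554   0.38967275 0.089     ]
 [0.68905577 0.21179052 0.089     ]]
```

Run:
```python
import cv2
a=cv2.imread("pics/scene0.png")
cv2.imwrite("pics/z1.png",cv2.resize(a[85:265,150:390],None,fx=3.3,fy=3.3,interpolation=cv2.INTER_CUBIC))
cv2.imwrite("pics/z2.png",cv2.resize(a[150:320,395:535],None,fx=3.5,fy=3.5,interpolation=cv2.INTER_CUBIC))
```

```text
(no output)
```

View pics/z1.png

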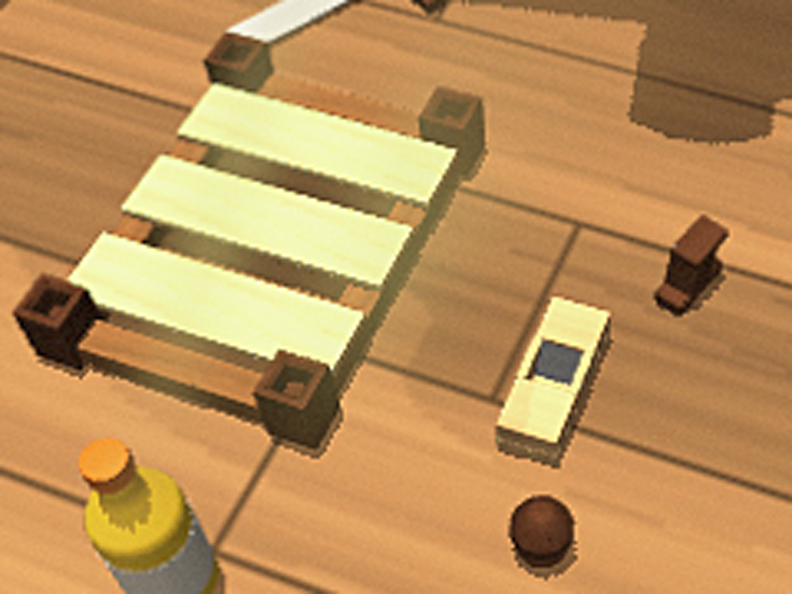

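View pics/z2.png

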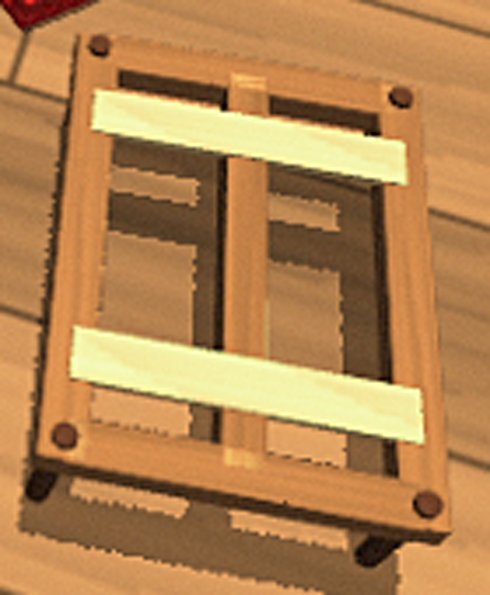

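The crops show the body's long axis roughly along x, the handle foot towards lower-left at (675,298) in the crop, and the upper frame with post tops at its four corners. The two fixed views disagree by about 10 mm in x, so I'll refine from the wrist. First I move above the parts.

Call:
jog_arm:
  turn:
    - [0,0,0.09]
    - [0,0,0.09]
    - [0,0,0.094]
    - [0,0,0]
    - [0,0,0]
    - [0,0,0]
    - [0,0,0]
    - [0,0,0]
    - [0,0,0]
    - [0,0,0]
    - [0,0,0]
    - [0,0,0]
    - [0,0,0]
    - [0,0,0]
    - [0,0,0]
    - [0,0,0]
    - [0,0,0]
    - [0,0,0]
    - [0,0,0]
    - [0,0,0]
  delta_pos:
    - [0,0,0]
    - [0,0,0]
    - [0,0,0]
    - [0.021,-0.034,-0.002]
    - [0.021,-0.034,-0.002]
    - [0.021,-0.034,-0.002]
    - [0.021,-0.034,-0.002]
    - [0.021,-0.034,-0.002]
    - [0.021,-0.034,-0.002]
    - [0.021,-0.034,-0.002]
    - [0.021,-0.034,-0.002]
    - [0.021,-0.034,-0.002]
    - [0.021,-0.034,-0.002]
    - [0.021,-0.034,-0.002]
    - [0.021,-0.034,-0.002]
    - [0.021,-0.034,-0.002]
    - [0.021,-0.034,-0.002]
    - [0.021,-0.034,-0.002]
    - [0.021,-0.034,-0.002]
    - [0,-0.034,-0.002]
  gripper: [0.0854,0.0854,0.0854,0.0854,0.0854,0.0854,0.0854,0.0854,0.0854,0.0854,0.0854,0.0854,0.0854,0.0854,0.0854,0.0854,0.0854,0.0854,0.0854,0.0854]
  grip_force: 50

```text
time: 1.82
tool_pos: [0.5213, -0.0693, 0.2652]
tcp_rot: [-3.141, -0.002, -0.003]
wrist_force: [0.4, -0.1, 0.3]
width: 0.999
grip_force: 0.0
```

```bash
cat >> h.py <<'E'
def yaw():
    M=Ro.from_rotvec(read_state()["tcp_rot"]).as_matrix(); return np.degrees(np.arctan2(M[1,0],M[0,0])),M
def plan(x,y,z,yw):
    "turn first, then shift: needed tool z turn, and shift in the turned tool axes (tool down)"
    s=read_state(); a,M=yaw(); t=np.radians(yw); d=np.array([x,y,z])-s["tool_pos"]
    T=np.array([[np.cos(t),np.sin(t),0],[np.sin(t),-np.cos(t),0],[0,0,-1]])
    tilt=M.T@np.array([0,0,-1])
    print("pos",s["tool_pos"].round(4),"yaw",round(a,2),"tilt",np.cross([0,0,1],tilt).round(4),"turnz",round(-np.radians(yw-a),4),"shift",(T@d).round(4),"t",round(s["time"],2),"F",s["wrist_force"].round(1),"w",round(s["width"]*.0854,4),"g",round(s["grip_force"],1))
E
python3 - <<'E'
from h import *
plan(.5,-.02,.25,0)
C,im=shot("wrist","w1"); print(-C[2].T@C[3],topl(C,[(0,0),(639,0),(639,399),(0,399),(320,200)],0).round(3))
E
```

```text
pos [ 0.5213 -0.0693  0.2652] yaw 0.08 tilt [-0.0002 -0.0018  0.    ] turnz 0.0015 shift [-0.0213 -0.0493  0.0152] t 1.82 F [ 0.4 -0.1  0.3] w 0.0853 g 0.0
[ 0.5894905  -0.06920023  0.40726721] [[ 0.746  0.344  0.   ]
 [ 0.748 -0.483  0.   ]
 [ 0.07  -0.704  0.   ]
 [ 0.069  0.562  0.   ]
 [ 0.478 -0.071  0.   ]]
```

View pics/w1.png

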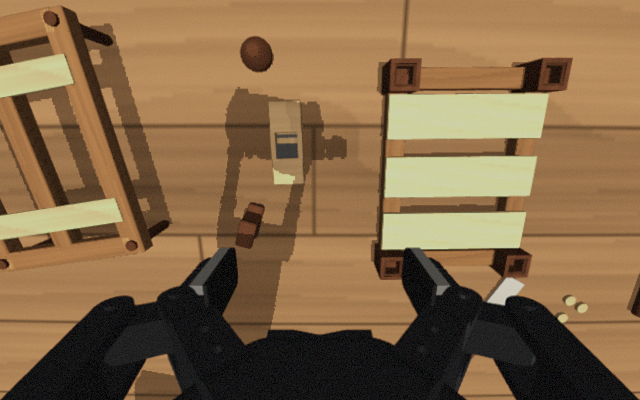

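The wrist view shows all the parts: knob (257,54), plane body (286,142), handle (251,225), and the low frame around (459,170).

Run:
```python
from h import *
C=cam("wrist"); im=cv2.imread("pics/w1.png")
for b in blobs(C,im,(22,60,150),(38,150,255),.03,amin=300): print(*b)
print("plane",topl(C,[(270,101),(299,101),(303,184),(274,184)],.028).round(4))
print("knob")
for b in blobs(C,im,(0,60,0),(15,255,95),.022,roi=(230,30,285,80)): print(*b)
for b in blobs(C,im,(0,90,0),(15,255,120),.022,roi=(235,30,285,80)): print(*b)
hs=cv2.cvtColor(im,cv2.COLOR_BGR2HSV);print(hs[54,257],hs[230,245],hs[210,257],hs[225,275])
cv2.imwrite("pics/z3.png",cv2.resize(im[30:260,225:330],None,fx=2.6*1.3,fy=2.6,interpolation=cv2.INTER_CUBIC) if 0 else np.hstack([cv2.resize(im[190:260,225:285],None,fx=6,fy=6,interpolation=cv2.INTER_CUBIC),cv2.resize(im[30:100,230:300],None,fx=6,fy=6,interpolation=cv2.INTER_CUBIC)]))
print("post tops",topl(C,[(52,19),(132,245),(4,264)],.089).round(4))
print("sockets",topl(C,[(405,76),(553,73),(392,267),(516,265)],.05).round(4))
```

```text
[439. 237.] [ 423.8 -256.5] [207.5  44.9] 82.3
[476. 220.] [ 453.3 -286. ] [149.6  26. ] -89.7
[ 59. 220.] [451.9 323.1] [200.5  36.3] -80.9
[449. 183.] [ 504.8 -255.2] [209.8  43.6] 82.2
[478. 163.] [ 532.7 -276.3] [166.4  26.1] -89.5
[466. 127.] [ 586.4 -255.1] [205.3  34.2] -89.5
[418. 107.] [ 608.8 -190.1] [78.5 11.8] 80.2
[483. 101.] [ 612.6 -271.4] [171.9  25.8] -89.2
[34. 77.] [646.1 306. ] [106.6  36.1] -81.0
plane [[ 6.156e-01  1.100e-03  2.800e-02]
 [ 6.157e-01 -3.620e-02  2.800e-02]
 [ 5.067e-01 -4.010e-02  2.800e-02]
 [ 5.065e-01  3.000e-04  2.800e-02]]
knob
[258.  55.] [670.5  15.8] [39.1 39. ] 89.9
[258.  55.] [670.6  16. ] [40.9 39.3] 13.3
[ 12 153 102] [ 12 157 115] [ 10 158 118] [ 14 139  99]
post tops [[0.6916 0.2118 0.089 ]
 [0.4406 0.1722 0.089 ]
 [0.4115 0.3494 0.089 ]]
sockets [[ 0.6428 -0.1638  0.05  ]
 [ 0.6482 -0.3404  0.05  ]
 [ 0.3911 -0.1673  0.05  ]
 [ 0.3948 -0.3454  0.05  ]]
```

View pics/z3.png

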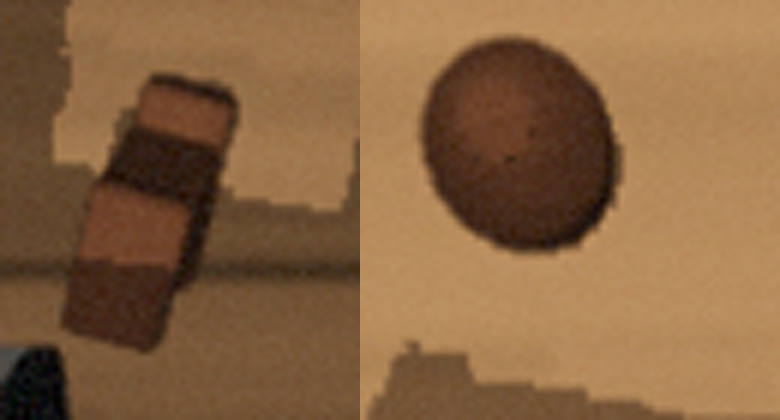

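The crop shows the handle's horn top around px (236–257, 220–248) and its foot toe at px (250–264, 203–206). The knob is a round outline.

Run:
```python
from h import *
C=cam("wrist")
h=topl(C,[(241.7,220.5),(256.7,223.8),(251.7,248.3),(235.8,244.2)],.046);print(h.round(4),h.mean(0))
t=topl(C,[(250,203),(264.2,205.8)],.012);print(t.round(4))
a=t[:,:2].mean(0)
for u in (h[1]-h[2],h[0]-h[3]): print(np.degrees(np.arctan2(u[1],u[0])))
u=a-h[2:,:2].mean(0);print("toe-horn end",np.linalg.norm(u),np.degrees(np.arctan2(u[1],u[0])),(a+h[2:,:2].mean(0))/2)
S=cam("scene"); D=cam("side")
print("glue base",topl(S,[(205,272),(195,228)],0)); print("glue side", topl(D,[(306,152)],0)); print("mallet",topl(S,[(345,330),(380,340)],0))
plan(.670,.016,.06,0)
```

```text
[[0.4589 0.0439 0.046 ]
 [0.4542 0.0234 0.046 ]
 [0.4171 0.0327 0.046 ]
 [0.4233 0.0549 0.046 ]] [0.43836608 0.03873629 0.046     ]
[[0.4742 0.0397 0.012 ]
 [0.47   0.0189 0.012 ]]
-14.067911537454075
-17.159366995444692
toe-horn end 0.053898086727263754 -15.58782800667854 [0.44617213 0.03656083]
glue base [[ 0.80107423 -0.17417729  0.        ]
 [ 0.72106218 -0.24585251  0.        ]]
glue side [[ 7.62756363e-01 -1.73692506e-01 -1.11022302e-16]]
mallet [[0.80785937 0.12398675 0.        ]
 [0.80231039 0.18931823 0.        ]]
pos [ 0.5198 -0.0638  0.2655] yaw 0.24 tilt [-0.0055 -0.0003  0.    ] turnz 0.0041 shift [ 0.1502 -0.0798  0.2055] t 1.87 F [-1.7  4.8  0.9] w 0.0855 g 0.0
```

The arm was still settling when I took that picture, so I'll repeat it at rest and save the pose with it.

Call:
jog_arm:
  turn:
    - [0,0,0]
    - [0,0,0]
    - [0,0,0]
    - [0,0,0]
  delta_pos:
    - [0,0,0]
    - [0,0,0]
    - [0,0,0]
    - [0,0,0]
  gripper: [0.0854,0.0854,0.0854,0.0854]

```text
time: 2.2
tool_pos: [0.5183, -0.0726, 0.2651]
tcp_rot: [3.141, -0.001, -0.001]
wrist_force: [0.3, -0.1, -0.1]
width: 0.997
grip_force: 0.0
```

Run:
```python
from h import *
import pickle
plan(.5,-.02,.25,0)
C,im=shot("wrist","w2");pickle.dump(C,open("w2.pkl","wb"))
# shift of image relative to w1 by local template matching
o=cv2.imread("pics/w1.png")
def tr(p,r=9):
    x,y=map(int,np.round(p)); T=o[max(0,y-r):y+r+1,max(0,x-r):x+r+1]; x0,y0=max(0,x-2*r-8),max(0,y-2*r-8)
    W=im[y0:y+2*r+9,x0:x+2*r+9]; s=cv2.matchTemplate(W,T,cv2.TM_CCOEFF_NORMED); _,v,_,l=cv2.minMaxLoc(s)
    return (p[0]+l[0]+x0-max(0,x-r),p[1]+l[1]+y0-max(0,y-r)),v
def g(ps,z):
    q=[tr(p) for p in ps]; print([round(v,2) for _,v in q]); return topl(C,[a for a,_ in q],z)
P=g([(270,101),(299,101),(303,184),(274,184)],.028);print("plane",P.round(4),P.mean(0))
S=g([(405,76),(553,73),(392,267),(516,265)],.05);print("sock",S.round(4),S.mean(0))
U=g([(52,19),(132,245),(4,264)],.089);print("posts",U.round(4))
h=g([(241.7,220.5),(256.7,223.8),(251.7,248.3),(235.8,244.2)],.046);t=g([(250,203),(264.2,205.8)],.012)
print("tote",h.round(4),t.round(4),(h[2:].mean(0)+t.mean(0))/2)
for b in blobs(C,im,(0,90,0),(15,255,120),.022,roi=(225,20,290,85)): print("knob",*b)
```

```text
pos [ 0.5183 -0.0726  0.2651] yaw -0.05 tilt [ 0.0003  0.0004 -0.    ] turnz -0.0009 shift [-0.0183 -0.0526  0.0151] t 2.2 F [ 0.3 -0.1 -0.1] w 0.0851 g 0.0
[0.92, 0.87, 0.86, 0.99]
plane [[ 0.6167 -0.0059  0.028 ]
 [ 0.6178 -0.0431  0.028 ]
 [ 0.5082 -0.0489  0.028 ]
 [ 0.5082 -0.0059  0.028 ]] [ 0.56270977 -0.02597785  0.028     ]
[0.94, 0.95, 0.91, 0.93]
sock [[ 0.6439 -0.1707  0.05  ]
 [ 0.6497 -0.3486  0.05  ]
 [ 0.392  -0.1737  0.05  ]
 [ 0.3958 -0.352   0.05  ]] [ 0.52037799 -0.2612548   0.05      ]
[0.97, 0.97, 0.61]
posts [[0.6935 0.2039 0.089 ]
 [0.4437 0.1648 0.089 ]
 [0.4149 0.3361 0.089 ]]
[0.94, 0.96, 0.97, 0.88]
[0.98, 0.98]
tote [[0.461  0.0363 0.046 ]
 [0.4562 0.0161 0.046 ]
 [0.4195 0.0255 0.046 ]
 [0.4243 0.0448 0.046 ]] [[0.4765 0.0322 0.012 ]
 [0.4721 0.0115 0.012 ]] [0.44809295 0.02850053 0.029     ]
knob [254.  53.] [673.1   8.8] [40.2 39.8] 89.7
```

All positions agree within 4 mm. I'll take the knob at (0.672, 0.010) first.

Call:
jog_arm:
  turn:
    - [0,0,0]
    - [0,0,0]
    - [0,0,0]
    - [0,0,0]
    - [0,0,0]
    - [0,0,0]
    - [0,0,0]
    - [0,0,0]
  delta_pos:
    - [0.0308,-0.0165,0.02]
    - [0.0308,-0.0165,0.02]
    - [0.0308,-0.0165,0.02]
    - [0.0308,-0.0165,0.02]
    - [0.0308,-0.0165,0.02]
    - [0,0,0.02]
    - [0,0,0.02]
    - [0,0,0.02]
  gripper: [0.0854,0.0854,0.0854,0.0854,0.0854,0.0854,0.0854,0.0854]

```text
time: 2.92
tool_pos: [0.673, 0.0102, 0.1036]
tcp_rot: [3.141, -0.001, -0.001]
wrist_force: [-0.6, 0.6, 0.2]
width: 1.003
grip_force: 0.0
```

```bash
python3 -c "
from h import *
plan(.672,.010,.003,0)"
```

```text
pos [0.673  0.0102 0.1036] yaw -0.02 tilt [ 0.0001  0.0009 -0.    ] turnz -0.0004 shift [-0.001   0.0002  0.1006] t 2.92 F [-0.6  0.6  0.2] w 0.0857 g 0.0
```

Call:
jog_arm:
  turn:
    - [0,0,0]
    - [0,0,0]
    - [0,0,0]
    - [0,0,0]
    - [0,0,0]
    - [0,0,0]
    - [0,0,0]
    - [0,0,0]
    - [0,0,0]
    - [0,0,0]
    - [0,0,0]
  delta_pos:
    - [0,0,0.02]
    - [0,0,0.02]
    - [0,0,0.02]
    - [0,0,0.02]
    - [0,0,0.015]
    - [0,0,0]
    - [0,0,0]
    - [0,0,0]
    - [0,0,0]
    - [0,0,0]
    - [0,0,0]
  gripper: [0.0854,0.0854,0.0854,0.0854,0.0854,0.0854,0.03,0.03,0.03,0.03,0.03]
  grip_force: 30

```text
time: 3.83
tool_pos: [0.6743, 0.0112, 0.0124]
tcp_rot: [3.141, 0.001, 0.006]
wrist_force: [0.5, -1.3, 4.3]
width: 0.441
grip_force: 30.5
```

```bash
python3 -c "
from h import *
plan(.672,.010,.003,0)
shot('wrist','k1')"
```

```text
pos [0.6743 0.0112 0.0124] yaw 0.05 tilt [ 0.0002 -0.0036  0.    ] turnz 0.0009 shift [-0.0023  0.0012  0.0094] t 3.83 F [ 0.5 -1.3  4.3] w 0.0377 g 30.5
```

View pics/k1.png

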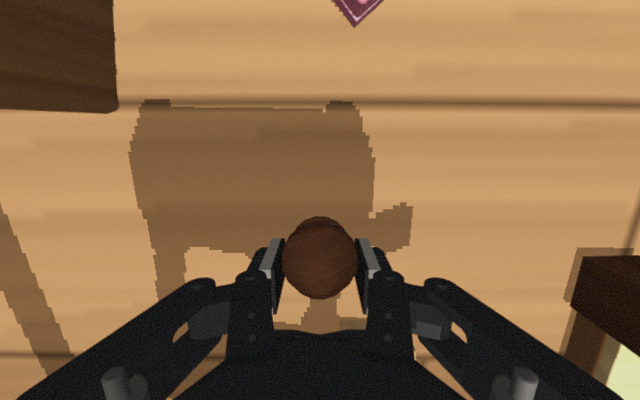

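The knob sits centred between the pads, but they are above the belly. I'll regrip lower, then lift.

Call:
jog_arm:
  turn:
    - [0,0,0]
    - [0,0,0]
    - [0,0,0]
    - [0,0,0]
    - [0,0,0]
    - [0,0,0]
    - [0,0,0]
    - [0,0,0]
  delta_pos:
    - [0,0,0]
    - [0,0,0]
    - [0,0,0.005]
    - [0,0,0.004]
    - [0,0,0]
    - [0,0,0]
    - [0,0,0]
    - [0,0,0]
  gripper: [0.055,0.055,0.055,0.055,0.035,0.035,0.035,0.035]
  grip_force: 35

```text
time: 4.55
tool_pos: [0.6725, 0.0112, 0.0011]
tcp_rot: [-3.142, -0.001, 0.0]
wrist_force: [-0.2, -0.7, 0.1]
width: 0.446
grip_force: 35.1
```

```bash
python3 -c "
from h import *
plan(.600,-.258,.200,0)"
```

```text
pos [0.6725 0.0112 0.0011] yaw 0.05 tilt [-0.      0.0003  0.    ] turnz 0.0008 shift [-0.0725  0.2692 -0.1989] t 4.55 F [-0.2 -0.7  0.1] w 0.0381 g 35.1
```

Call:
jog_arm:
  turn:
    - [0,0,0]
    - [0,0,0]
    - [0,0,0]
    - [0,0,0]
    - [0,0,0]
    - [0,0,0]
    - [0,0,0]
    - [0,0,0]
    - [0,0,0]
    - [0,0,0]
    - [0,0,0]
    - [0,0,0]
    - [0,0,0]
    - [0,0,0]
  delta_pos:
    - [0,0,-0.03]
    - [0,0,-0.03]
    - [0,0,-0.03]
    - [0,0,-0.03]
    - [-0.009,0.0336,0]
    - [-0.009,0.0336,0]
    - [-0.009,0.0336,0]
    - [-0.009,0.0336,0]
    - [-0.009,0.0336,0]
    - [-0.009,0.0336,0]
    - [-0.009,0.0336,0]
    - [-0.009,0.0336,0]
    - [0,0,0]
    - [0,0,0]
  gripper: [0.035,0.035,0.035,0.035,0.035,0.035,0.035,0.035,0.035,0.035,0.035,0.035,0.035,0.035]

```text
time: 5.72
tool_pos: [0.6002, -0.2597, 0.1214]
tcp_rot: [3.142, -0.005, 0.001]
wrist_force: [0.3, -0.0, -0.1]
width: 0.44
grip_force: 35.4
```

Run:
```python
from h import *
import pickle
plan(.600,-.258,.031,0)
C,im=shot('wrist','k2');pickle.dump(C,open("k2.pkl","wb"))
```

```text
pos [ 0.6002 -0.2597  0.1214] yaw -0.17 tilt [ 0.     -0.0003  0.    ] turnz -0.0029 shift [-0.0002 -0.0017  0.0904] t 5.72 F [ 0.3 -0.  -0.1] w 0.0376 g 35.4
```

View pics/k2.png

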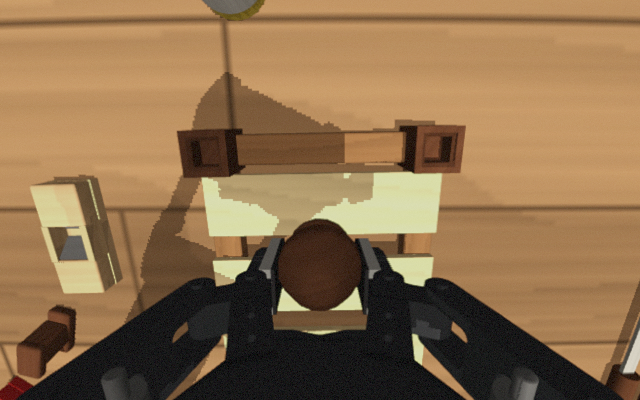

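The knob is held above the frame. Far board corners are at (203,178), (442,173), (437,233) and (208,236). The socket holes are at (207,152) and (438,148).

Run:
```python
from h import *
import pickle
C=pickle.load(open("k2.pkl","rb"))
B=topl(C,[(203,178),(442,173),(437,233),(208,236)],.03);print(B.round(4),B.mean(0).round(4))
print(topl(C,[(207,152),(438,148)],.05).round(4))
```

```text
[[ 0.6242 -0.1607  0.03  ]
 [ 0.6279 -0.3639  0.03  ]
 [ 0.5732 -0.3659  0.03  ]
 [ 0.571  -0.159   0.03  ]] [ 0.5991 -0.2624  0.03  ]
[[ 0.648  -0.1746  0.05  ]
 [ 0.6505 -0.3497  0.05  ]]
```

Call:
jog_arm:
  turn:
    - [0,0,0]
    - [0,0,0]
    - [0,0,0]
    - [0,0,0]
    - [0,0,0]
    - [0,0,0]
    - [0,0,0]
    - [0,0,0]
  delta_pos:
    - [-0.001,0.0025,0.02]
    - [0,0,0.02]
    - [0,0,0.02]
    - [0,0,0.015]
    - [0,0,0.009]
    - [0,0,0.004]
    - [0,0,0]
    - [0,0,0]
  gripper: [0.035,0.035,0.035,0.035,0.035,0.035,0.035,0.035]

```text
time: 6.43
tool_pos: [0.6006, -0.2597, 0.034]
tcp_rot: [3.141, 0.003, 0.001]
wrist_force: [0.4, -0.3, 0.6]
width: 0.441
grip_force: 35.4
```

```bash
python3 -c "
from h import *
plan(.599,-.262,.0315,0)"
```

```text
pos [ 0.6006 -0.2597  0.034 ] yaw 0.09 tilt [ 0.0003 -0.0009  0.    ] turnz 0.0016 shift [-0.0016  0.0023  0.0025] t 6.43 F [ 0.4 -0.3  0.6] w 0.0377 g 35.4
```

Call:
jog_arm:
  turn:
    - [0,0,0]
    - [0,0,0]
    - [0,0,0]
    - [0,0,0]
    - [0,0,0]
    - [0,0,0]
    - [0,0,0]
    - [0,0,0]
    - [0,0,0]
    - [0,0,0]
    - [0,0,0]
  delta_pos:
    - [-0.001,0.002,0.0015]
    - [0,0,0.001]
    - [0,0,0]
    - [0,0,0]
    - [0,0,0]
    - [0,0,0]
    - [0,0,-0.01]
    - [0,0,-0.03]
    - [0,0,-0.04]
    - [0,0,-0.04]
    - [0,0,0]
  gripper: [0.035,0.035,0.035,0.06,0.06,0.06,0.06,0.06,0.06,0.06,0.06]

```text
time: 7.35
tool_pos: [0.6046, -0.2649, 0.1622]
tcp_rot: [3.134, 0.001, 0.024]
wrist_force: [1.2, 0.0, 1.2]
width: 0.7
grip_force: 0.0
```

Run:
```python
from h import *
import pickle
plan(.562,-.025,.16,1)
C,im=shot('wrist','k3');pickle.dump(C,open("k3.pkl","wb"))
```

```text
pos [ 0.6046 -0.2649  0.1622] yaw 0.05 tilt [ 0.0074 -0.0152  0.    ] turnz -0.0166 shift [-0.0384 -0.2406  0.0022] t 7.35 F [1.2 0.  1.2] w 0.0598 g 0.0
```

View pics/k3.png

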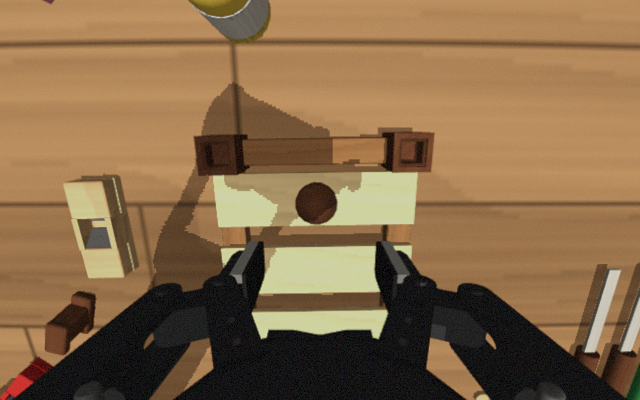

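The knob stands centred on the far board (knob px 316,203; board 215–417 × 172–226). Next is the plane body.

Call:
jog_arm:
  turn:
    - [0,0,-0.017]
    - [0,0,0]
    - [0,0,0]
    - [0,0,0]
    - [0,0,0]
    - [0,0,0]
    - [0,0,0]
    - [0,0,0]
    - [0,0,0]
    - [0,0,0]
  delta_pos:
    - [0,0,0]
    - [-0.005,-0.0298,0]
    - [-0.005,-0.0298,0]
    - [-0.005,-0.0298,0]
    - [-0.005,-0.0298,0]
    - [-0.005,-0.0298,0]
    - [-0.005,-0.0298,0.02]
    - [-0.005,-0.0298,0.02]
    - [-0.005,-0.0298,0.02]
    - [0,0,0.02]
  gripper: [0.0854,0.0854,0.0854,0.0854,0.0854,0.0854,0.0854,0.0854,0.0854,0.0854]

```text
time: 8.23
tool_pos: [0.5511, -0.0199, 0.0678]
tcp_rot: [-3.139, -0.034, 0.008]
wrist_force: [-0.0, 0.1, -0.6]
width: 1.003
grip_force: 0.0
```

```bash
python3 -c "
from h import *
plan(.562,-.024,.002,1)"
```

```text
pos [ 0.5511 -0.0199  0.0678] yaw 1.23 tilt [-0.0025  0.0051  0.    ] turnz 0.0041 shift [0.0109 0.0043 0.0658] t 8.23 F [-0.   0.1 -0.6] w 0.0857 g 0.0
```

Call:
jog_arm:
  turn:
    - [0,0,0]
    - [0,0,0]
    - [0,0,0]
    - [0,0,0]
    - [0,0,0]
    - [0,0,0]
  delta_pos:
    - [0,0.002,0]
    - [0,0,0.02]
    - [0,0,0.02]
    - [0,0,0.015]
    - [0,0,0]
    - [0,0,0]
  gripper: [0.0854,0.0854,0.0854,0.0854,0.0854,0.0854]

```text
time: 8.73
tool_pos: [0.5534, -0.0272, 0.0149]
tcp_rot: [-3.141, -0.027, 0.005]
wrist_force: [0.1, 0.4, 0.0]
width: 1.0
grip_force: 0.0
```

```bash
python3 -c "
from h import *
plan(.562,-.024,.002,1)"
```

```text
pos [ 0.5534 -0.0272  0.0149] yaw 0.99 tilt [-0.0002  0.0033  0.    ] turnz -0.0002 shift [ 0.0087 -0.003   0.0129] t 8.73 F [0.1 0.4 0. ] w 0.0854 g 0.0
```

Call:
jog_arm:
  turn:
    - [0,0,0]
    - [0,0,0]
    - [0,0,0]
    - [0,0,0]
    - [0,0,0]
    - [0,0,0]
    - [0,0,0]
    - [0,0,0]
    - [0,0,0]
    - [0,0,0]
  delta_pos:
    - [0.009,-0.002,0.006]
    - [0,0,0.005]
    - [0,0,0.001]
    - [0,0,0]
    - [0,0,0]
    - [0,0,0]
    - [0,0,0]
    - [0,0,0]
    - [0,0,0]
    - [0,0,0]
  gripper: [0.0854,0.0854,0.0854,0.0854,0.036,0.036,0.036,0.036,0.036,0.036]
  grip_force: 40

```text
time: 9.57
tool_pos: [0.564, -0.0244, 0.0043]
tcp_rot: [3.141, 0.028, 0.001]
wrist_force: [0.3, -0.4, 3.5]
width: 0.481
grip_force: 42.2
```

Run:
```python
from h import *
plan(.519,-.262,.12,91)
shot('wrist','p1')
```

```text
pos [ 0.564  -0.0244  0.0043] yaw 1.02 tilt [ 0.0001 -0.0009  0.    ] turnz -1.5704 shift [-0.2368 -0.0492 -0.1157] t 9.57 F [ 0.3 -0.4  3.5] w 0.0411 g 42.2
```

View pics/p1.png

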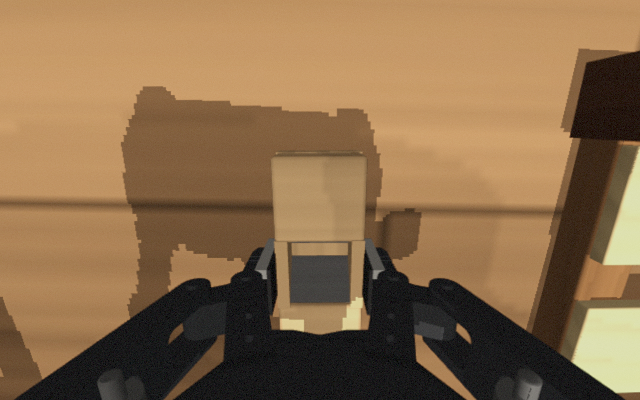

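The body is gripped squarely. The far top edge is at row 152.

Call:
jog_arm:
  turn:
    - [0,0,0]
    - [0,0,0]
    - [0,0,-0.11]
    - [0,0,-0.11]
    - [0,0,-0.11]
    - [0,0,-0.11]
    - [0,0,-0.11]
    - [0,0,-0.11]
    - [0,0,-0.11]
    - [0,0,-0.11]
    - [0,0,-0.11]
    - [0,0,-0.11]
    - [0,0,-0.11]
    - [0,0,-0.11]
    - [0,0,-0.11]
    - [0,0,-0.11]
    - [0,0,-0.03]
    - [0,0,0]
    - [0,0,0]
  delta_pos:
    - [0,0,-0.03]
    - [0,0,-0.03]
    - [0,0,-0.03]
    - [0,0,-0.026]
    - [0,0,0]
    - [0,0,0]
    - [0,0,0]
    - [0,0,0]
    - [0,0,0]
    - [0,0,0]
    - [0,0,0]
    - [0,0,0]
    - [0,0,0]
    - [0,0,0]
    - [0,0,0]
    - [0,0,0]
    - [0,0,0]
    - [0,0,0]
    - [0,0,0]
  gripper: [0.036,0.036,0.036,0.036,0.036,0.036,0.036,0.036,0.036,0.036,0.036,0.036,0.036,0.036,0.036,0.036,0.036,0.036,0.036]

```text
time: 11.2
tool_pos: [0.5631, -0.0243, 0.1192]
tcp_rot: [-2.203, -2.238, 0.001]
wrist_force: [0.8, 0.5, -1.4]
width: 0.485
grip_force: 41.7
```

Run:
```python
from h import *
plan(.519,-.262,.12,91)
# plane top far-end position in tool frame from p1 (tool upright there at (.564,-.0244,.0043), yaw 1.02)
c=vision.calibration("wrist");M=np.array(c["mount"]);T=np.eye(4)
T[:3,:3]=Ro.from_euler('z',1.02,degrees=True).as_matrix()@np.diag([1,-1,-1]);T[:3,3]=[.564,-.0244,.0043]
W=np.linalg.inv(T@M);K,d,_,_=cam("wrist")
P=topl((K,d,W[:3,:3],W[:3,3]),[(275,152),(362,152)],.028);print(P.round(4))
```

```text
pos [ 0.5631 -0.0243  0.1192] yaw 90.9 tilt [-0.0011 -0.0001  0.    ] turnz -0.0017 shift [-0.2369 -0.0482 -0.0008] t 11.2 F [ 0.8  0.5 -1.4] w 0.0414 g 41.7
[[ 0.6216 -0.0036  0.028 ]
 [ 0.6222 -0.0401  0.028 ]]
```

Call:
jog_arm:
  turn:
    - [0,0,0]
    - [0,0,0]
    - [0,0,0]
    - [0,0,0]
    - [0,0,0]
    - [0,0,0]
    - [0,0,0]
    - [0,0,0]
    - [0,0,0]
    - [0,0,0]
    - [0,0,0]
    - [0,0,0]
    - [0,0,0]
  delta_pos:
    - [-0.03,-0.006,0]
    - [-0.03,-0.006,0]
    - [-0.03,-0.006,0]
    - [-0.03,-0.006,0]
    - [-0.03,-0.006,0]
    - [-0.03,-0.006,0]
    - [-0.03,-0.006,0]
    - [-0.03,-0.006,0]
    - [0,0,0.02]
    - [0,0,0.02]
    - [0,0,0.02]
    - [0,0,0.01]
    - [0,0,0]
  gripper: [0.036,0.036,0.036,0.036,0.036,0.036,0.036,0.036,0.036,0.036,0.036,0.036,0.036]

```text
time: 12.28
tool_pos: [0.5171, -0.2638, 0.0465]
tcp_rot: [-2.199, -2.235, 0.003]
wrist_force: [0.2, 1.0, -1.3]
width: 0.485
grip_force: 41.8
```

Run:
```python
from h import *
plan(.519,-.265,.035,91)
```

```text
pos [ 0.5171 -0.2638  0.0465] yaw 90.93 tilt [-0.0055 -0.0032  0.    ] turnz -0.0013 shift [-0.0013  0.0018  0.0115] t 12.28 F [ 0.2  1.  -1.3] w 0.0414 g 41.8
```

Call:
jog_arm:
  turn:
    - [0,0,0]
    - [0,0,0]
    - [0,0,0]
    - [0,0,0]
    - [0,0,0]
  delta_pos:
    - [0,0.001,0.005]
    - [0,0,0.004]
    - [0,0,0.003]
    - [0,0,0]
    - [0,0,0]
  gripper: [0.036,0.036,0.036,0.036,0.036]

```text
time: 12.7
tool_pos: [0.5211, -0.2651, 0.0383]
tcp_rot: [2.202, 2.24, 0.0]
wrist_force: [-0.4, 0.2, -1.0]
width: 0.483
grip_force: 41.8
```

Run:
```python
from h import *
plan(.519,-.265,.035,91)
```

```text
pos [ 0.5211 -0.2651  0.0383] yaw 90.99 tilt [ 0.0007  0.0004 -0.    ] turnz -0.0002 shift [ 0.0002 -0.0021  0.0033] t 12.7 F [-0.4  0.2 -1. ] w 0.0413 g 41.8
```

Call:
jog_arm:
  turn:
    - [0,0,0]
    - [0,0,0]
    - [0,0,0]
    - [0,0,0]
    - [0,0,0]
    - [0,0,0]
    - [0,0,0]
    - [0,0,0]
    - [0,0,0]
    - [0,0,0]
    - [0,0,0]
    - [0,0,0]
    - [0,0,0]
  delta_pos:
    - [0,-0.001,0.0015]
    - [0,0,0.0015]
    - [0,0,0]
    - [0,0,0]
    - [0,0,0]
    - [0,0,0]
    - [0,0,-0.01]
    - [0,0,-0.03]
    - [0,0,-0.04]
    - [0,0,-0.04]
    - [0,0,0]
    - [0,0,0]
    - [0,0,0]
  gripper: [0.036,0.036,0.036,0.06,0.06,0.06,0.06,0.06,0.06,0.06,0.06,0.06,0.06]

```text
time: 13.78
tool_pos: [0.5199, -0.2652, 0.1557]
tcp_rot: [2.201, 2.239, 0.001]
wrist_force: [-0.6, -0.7, -0.1]
width: 0.701
grip_force: 0.0
```

Run:
```python
from h import *
import pickle
plan(.448,.027,.15,-15.5)
C,im=shot('wrist','p2');pickle.dump(C,open("p2.pkl","wb"))
```

```text
pos [ 0.5199 -0.2652  0.1557] yaw 90.98 tilt [ 0.0012  0.0007 -0.    ] turnz 1.8584 shift [-0.1474 -0.2624  0.0057] t 13.78 F [-0.6 -0.7 -0.1] w 0.0599 g 0.0
```

View pics/p2.png

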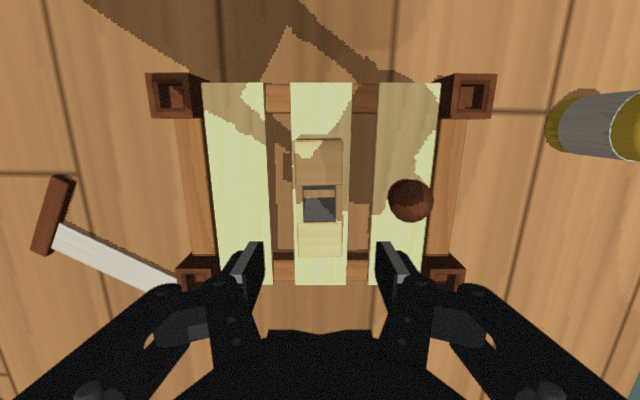

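The body lies along the middle board (about 295–343, 139–257), with the knob on the far board at (411,200). Checking the numbers against the sockets at (174,95), (467,96), (196,272) and (443,272).

Run:
```python
from h import *
import pickle
C=pickle.load(open("p2.pkl","rb"))
for n,p,z in(("mid",[(291,83),(350,83),(345,286),(296,286)],.03),("plane",[(295,139),(341,139),(343,257),(298,257)],.058),("sock",[(174,95),(467,96),(196,272),(443,272)],.05),("knob",[(411,200)],.052)):
    P=topl(C,p,z);print(n,P.round(4)[:,:2].tolist(),P.mean(0).round(4))
```

```text
mid [[0.4918, -0.1615], [0.5444, -0.1606], [0.5487, -0.3666], [0.495, -0.3675]] [ 0.52   -0.2641  0.03  ]
plane [[0.4974, -0.2089], [0.536, -0.2082], [0.5421, -0.3174], [0.4995, -0.3181]] [ 0.5188 -0.2631  0.058 ]
sock [[0.3955, -0.1747], [0.6411, -0.1713], [0.3968, -0.3407], [0.6438, -0.3365]] [ 0.5193 -0.2558  0.05  ]
knob [[0.6028, -0.2619]] [ 0.6028 -0.2619  0.052 ]
```

Body and knob are within 3 mm of centre. Now the handle.

Call:
jog_arm:
  turn:
    - [0,0,0.11]
    - [0,0,0.11]
    - [0,0,0.11]
    - [0,0,0.11]
    - [0,0,0.11]
    - [0,0,0.11]
    - [0,0,0.11]
    - [0,0,0.11]
    - [0,0,0.11]
    - [0,0,0.11]
    - [0,0,0.11]
    - [0,0,0.11]
    - [0,0,0.11]
    - [0,0,0.11]
    - [0,0,0.11]
    - [0,0,0.11]
    - [0,0,0.098]
    - [0,0,0]
  delta_pos:
    - [0,0,0]
    - [0,0,0]
    - [0,0,0]
    - [0,0,0]
    - [0,0,0]
    - [0,0,0]
    - [0,0,0]
    - [0,0,0]
    - [0,0,0]
    - [0,0,0]
    - [0,0,0]
    - [0,0,0]
    - [0,0,0]
    - [0,0,0]
    - [0,0,0]
    - [0,0,0]
    - [0,0,0]
    - [0,0,0]
  gripper: [0.07,0.07,0.07,0.07,0.07,0.07,0.07,0.07,0.07,0.07,0.07,0.07,0.07,0.07,0.07,0.07,0.07,0.07]

```text
time: 15.33
tool_pos: [0.5182, -0.2643, 0.1523]
tcp_rot: [-3.111, 0.427, 0.007]
wrist_force: [-0.2, -0.2, -0.2]
width: 0.822
grip_force: 0.0
```

Call:
jog_arm:
  turn:
    - [0,0,0]
    - [0,0,0]
    - [0,0,0]
    - [0,0,0]
    - [0,0,0]
    - [0,0,0]
    - [0,0,0]
    - [0,0,0]
    - [0,0,0]
    - [0,0,0]
    - [0,0,0]
    - [0,0,0]
  delta_pos:
    - [-0.0164,-0.0292,0]
    - [-0.0164,-0.0292,0]
    - [-0.0164,-0.0292,0]
    - [-0.0164,-0.0292,0]
    - [-0.0164,-0.0292,0]
    - [-0.0164,-0.0292,0]
    - [-0.0164,-0.0292,0]
    - [-0.0164,-0.0292,0]
    - [-0.0164,-0.0292,0]
    - [0,0,0]
    - [0,0,0]
    - [0,0,0]
  gripper: [0.07,0.07,0.07,0.07,0.07,0.07,0.07,0.07,0.07,0.07,0.07,0.07]

```text
time: 16.33
tool_pos: [0.4471, 0.0274, 0.154]
tcp_rot: [3.113, -0.419, -0.002]
wrist_force: [0.5, -0.1, -0.6]
width: 0.82
grip_force: 0.0
```

Run:
```python
from h import *
import pickle
plan(.448,.0275,.003,-15.5)
C,im=shot('wrist','t1');pickle.dump(C,open("t1.pkl","wb"))
```

```text
pos [0.4471 0.0274 0.154 ] yaw -15.33 tilt [ 0.0009  0.0011 -0.    ] turnz 0.003 shift [ 0.0008 -0.0003  0.151 ] t 16.33 F [ 0.5 -0.1 -0.6] w 0.07 g 0.0
```

View pics/t1.png

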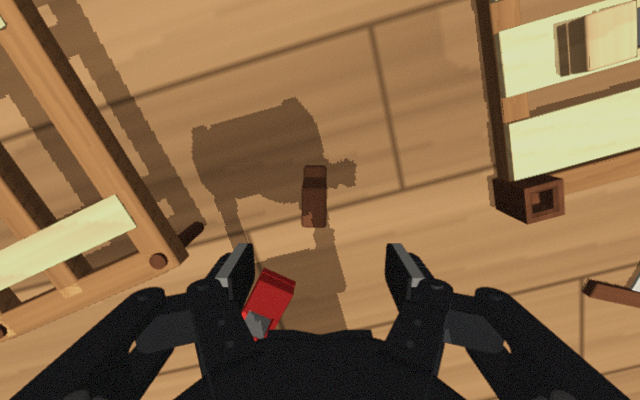

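The handle at (314,195) is aligned with the tool. The red decoy at (270,300) is near the left finger, so I'll check clearance.

Run:
```python
from h import *
import pickle
C=pickle.load(open("t1.pkl","rb"))
t=np.radians(-15.4);T=np.array([[np.cos(t),np.sin(t)],[np.sin(t),-np.cos(t)]])
o=np.array([.4475,.0275])
f=lambda p,z:((topl(C,p,z)[:,:2]-o)@T.T*1000).round(1).tolist()
print("red",f([(262,269),(295,281)],.028))
print("tote toe",f([(303,166),(326,167)],.012),"horn",f([(302,190),(326,190),(325,227),(302,226)],.046))
```

```text
red [[-82.7, -60.8], [-97.3, -25.6]]
tote toe [[25.9, -15.9], [24.9, 7.6]] horn [[8.8, -15.3], [8.8, 6.9], [-27.6, 6.2], [-26.6, -15.8]]
```

Call:
jog_arm:
  turn:
    - [0,0,0]
    - [0,0,0]
    - [0,0,0]
    - [0,0,0]
    - [0,0,0]
    - [0,0,0]
    - [0,0,0]
    - [0,0,0]
    - [0,0,0]
    - [0,0,0]
    - [0,0,0]
    - [0,0,0]
    - [0,0,0]
    - [0,0,0]
    - [0,0,0]
    - [0,0,0]
  delta_pos:
    - [0,-0.004,0.02]
    - [0,0,0.03]
    - [0,0,0.03]
    - [0,0,0.03]
    - [0,0,0.02]
    - [0,0,0.012]
    - [0,0,0.006]
    - [0,0,0.001]
    - [0,0,0]
    - [0,0,0]
    - [0,0,0]
    - [0,0,0]
    - [0,0,0]
    - [0,0,0]
    - [0,0,0]
    - [0,0,0]
  gripper: [0.07,0.07,0.07,0.07,0.07,0.07,0.07,0.07,0.07,0.07,0.018,0.018,0.018,0.018,0.018,0.018]
  grip_force: 35

```text
time: 17.72
tool_pos: [0.4494, 0.0315, 0.0065]
tcp_rot: [-3.113, 0.423, -0.002]
wrist_force: [-0.7, 0.0, 5.3]
width: 0.281
grip_force: 35.1
```

Run:
```python
from h import *
plan(.440,-.265,.13,-15.3)
plan(.440,-.265,.13,0)
```

```text
pos [0.4494 0.0315 0.0065] yaw -15.47 tilt [-0.0004 -0.0013  0.    ] turnz -0.0029 shift [ 0.0692  0.2885 -0.1235] t 17.72 F [-0.7  0.   5.3] w 0.024 g 35.1
pos [0.4494 0.0315 0.0065] yaw -15.47 tilt [-0.0004 -0.0013  0.    ] turnz -0.27 shift [-0.0094  0.2965 -0.1235] t 17.72 F [-0.7  0.   5.3] w 0.024 g 35.1
```

Call:
jog_arm:
  turn:
    - [0,0,0]
    - [0,0,0]
    - [0,0,-0.09]
    - [0,0,-0.09]
    - [0,0,-0.09]
    - [0,0,0]
    - [0,0,0]
    - [0,0,0]
    - [0,0,0]
    - [0,0,0]
    - [0,0,0]
    - [0,0,0]
    - [0,0,0]
    - [0,0,0]
    - [0,0,0]
    - [0,0,0]
  delta_pos:
    - [0,0,-0.03]
    - [0,0,-0.03]
    - [0,0,-0.03]
    - [0,0,-0.034]
    - [0,0,0]
    - [-0.001,0.033,0]
    - [-0.001,0.033,0]
    - [-0.001,0.033,0]
    - [-0.001,0.033,0]
    - [-0.001,0.033,0]
    - [-0.001,0.033,0]
    - [-0.001,0.033,0]
    - [-0.001,0.033,0]
    - [-0.001,0.033,0]
    - [0,0,0]
    - [0,0,0]
  gripper: [0.018,0.018,0.018,0.018,0.018,0.018,0.018,0.018,0.018,0.018,0.018,0.018,0.018,0.018,0.018,0.018]

```text
time: 19.05
tool_pos: [0.4391, -0.2668, 0.1293]
tcp_rot: [-3.141, 0.005, 0.001]
wrist_force: [0.1, 0.7, -0.8]
width: 0.278
grip_force: 34.8
```

Run:
```python
from h import *
plan(.440,-.265,.0365,0)
C,im=shot('wrist','t2')
```

```text
pos [ 0.4391 -0.2668  0.1293] yaw -0.2 tilt [-0.0007  0.0007  0.    ] turnz -0.0034 shift [ 0.0009 -0.0018  0.0928] t 19.05 F [ 0.1  0.7 -0.8] w 0.0237 g 34.8
```

View pics/t2.png

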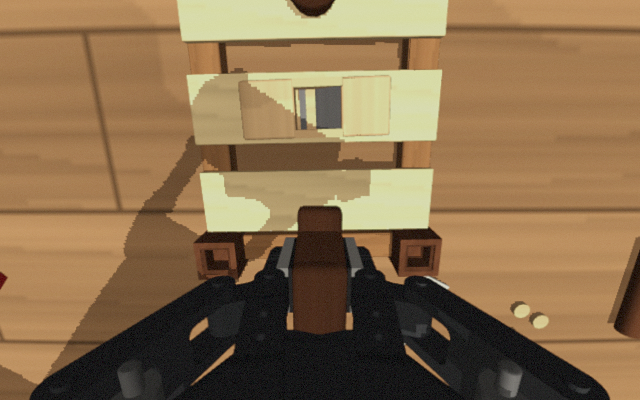

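The handle is held upright over the near board, centred at column 320 (board 203–432). Lowering.

Call:
jog_arm:
  turn:
    - [0,0,0]
    - [0,0,0]
    - [0,0,0]
    - [0,0,0]
    - [0,0,0]
    - [0,0,0]
    - [0,0,0]
    - [0,0,0]
  delta_pos:
    - [0.001,-0.0015,0.02]
    - [0,0,0.02]
    - [0,0,0.02]
    - [0,0,0.015]
    - [0,0,0.008]
    - [0,0,0.005]
    - [0,0,0]
    - [0,0,0]
  gripper: [0.018,0.018,0.018,0.018,0.018,0.018,0.018,0.018]

```text
time: 19.77
tool_pos: [0.441, -0.2637, 0.0422]
tcp_rot: [3.141, 0.001, 0.001]
wrist_force: [-0.5, -1.0, -1.4]
width: 0.28
grip_force: 34.8
```

Run:
```python
from h import *
plan(.440,-.265,.0365,0)
```

```text
pos [ 0.441  -0.2637  0.0422] yaw 0.03 tilt [ 0.0002 -0.0004  0.    ] turnz 0.0006 shift [-0.001   0.0013  0.0057] t 19.77 F [-0.5 -1.  -1.4] w 0.0239 g 34.8
```

Call:
jog_arm:
  turn:
    - [0,0,0]
    - [0,0,0]
    - [0,0,0]
    - [0,0,0]
  delta_pos:
    - [-0.001,0.001,0.003]
    - [0,0,0.002]
    - [0,0,0]
    - [0,0,0]
  gripper: [0.018,0.018,0.018,0.018]

```text
time: 20.1
tool_pos: [0.4398, -0.2653, 0.0371]
tcp_rot: [3.141, -0.001, 0.001]
wrist_force: [-0.1, 0.3, -0.5]
width: 0.278
grip_force: 34.8
```

Run:
```python
from h import *
plan(.440,-.265,.0365,0)
```

```text
pos [ 0.4398 -0.2653  0.0371] yaw -0.03 tilt [ 0.0003 -0.0005  0.    ] turnz -0.0005 shift [ 0.0002 -0.0003  0.0006] t 20.1 F [-0.1  0.3 -0.5] w 0.0237 g 34.8
```

Call:
jog_arm:
  turn:
    - [0,0,0]
    - [0,0,0]
    - [0,0,0]
    - [0,0,0]
    - [0,0,0]
    - [0,0,0]
    - [0,0,0]
    - [0,0,0]
    - [0,0,0]
    - [0,0,0]
    - [0,0,0]
    - [0,0,0]
    - [0,0,0]
    - [0,0,0]
  delta_pos:
    - [0,0,0.001]
    - [0,0,0]
    - [0,0,0]
    - [0,0,0]
    - [0,0,0]
    - [0,0,-0.01]
    - [0,0,-0.03]
    - [0,0,-0.04]
    - [0,0,-0.04]
    - [0,0,-0.04]
    - [0,0,-0.04]
    - [0,0,0]
    - [0,0,0]
    - [0,0,0]
  gripper: [0.018,0.018,0.06,0.06,0.06,0.06,0.06,0.06,0.06,0.06,0.06,0.06,0.06,0.06]

```text
time: 21.27
tool_pos: [0.4395, -0.265, 0.2363]
tcp_rot: [3.141, -0.0, 0.001]
wrist_force: [0.1, -0.1, -0.9]
width: 0.705
grip_force: 0.0
```

Run:
```python
from h import *
import pickle
plan(.55,.277,.25,8.7)
C,im=shot('wrist','t3');pickle.dump(C,open("t3.pkl","wb"))
```

```text
pos [ 0.4395 -0.265   0.2363] yaw -0.01 tilt [ 0.0004 -0.0007  0.    ] turnz -0.1521 shift [ 0.1912 -0.519  -0.0137] t 21.27 F [ 0.1 -0.1 -0.9] w 0.0602 g 0.0
```

View pics/t3.png

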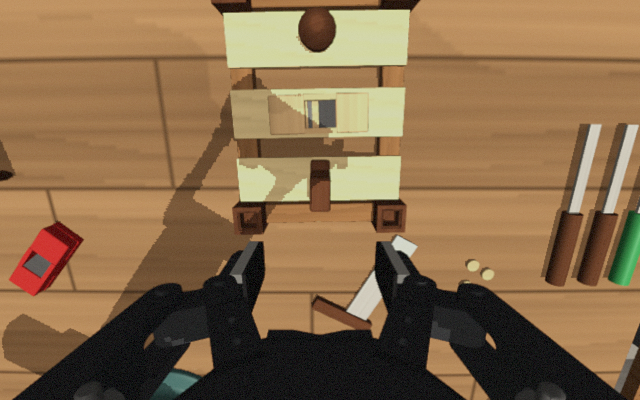

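All three parts stand on their boards: knob (317,30), body (319,113), handle (320,185). I have used all 14 views, so the rest goes by numbers. Moving to hover over the upper frame.

Call:
jog_arm:
  turn:
    - [0,0,-0.076]
    - [0,0,-0.076]
    - [0,0,0]
    - [0,0,0]
    - [0,0,0]
    - [0,0,0]
    - [0,0,0]
    - [0,0,0]
    - [0,0,0]
    - [0,0,0]
    - [0,0,0]
    - [0,0,0]
    - [0,0,0]
    - [0,0,0]
    - [0,0,0]
    - [0,0,0]
    - [0,0,0]
    - [0,0,0]
    - [0,0,0]
    - [0,0,0]
  delta_pos:
    - [0,0,0]
    - [0,0,0]
    - [0.0088,-0.0304,-0.001]
    - [0.0088,-0.0304,-0.001]
    - [0.0088,-0.0304,-0.001]
    - [0.0088,-0.0304,-0.001]
    - [0.0088,-0.0304,-0.001]
    - [0.0088,-0.0304,-0.001]
    - [0.0088,-0.0304,-0.001]
    - [0.0088,-0.0304,-0.001]
    - [0.0088,-0.0304,-0.001]
    - [0.0088,-0.0304,-0.001]
    - [0.0088,-0.0304,-0.001]
    - [0.0088,-0.0304,-0.001]
    - [0.0088,-0.0304,-0.001]
    - [0.0088,-0.0304,-0.001]
    - [0.0088,-0.0304,-0.001]
    - [0.0088,-0.0304,-0.001]
    - [0.0088,-0.0304,-0.001]
    - [0,0,0]
  gripper: [0.08,0.08,0.08,0.08,0.08,0.08,0.08,0.08,0.08,0.08,0.08,0.08,0.08,0.08,0.08,0.08,0.08,0.08,0.08,0.08]

```text
time: 22.98
tool_pos: [0.5084, 0.2728, 0.2501]
tcp_rot: [-3.131, -0.244, 0.006]
wrist_force: [0.0, 0.2, -0.7]
width: 0.937
grip_force: 0.0
```

Call:
jog_arm:
  turn:
    - [0,0,0]
    - [0,0,0]
    - [0,0,0]
    - [0,0,0]
  delta_pos:
    - [0,0,0]
    - [0,0,0]
    - [0,0,0]
    - [0,0,0]
  gripper: [0.08,0.08,0.08,0.08]

```text
time: 23.32
tool_pos: [0.509, 0.267, 0.2521]
tcp_rot: [3.132, 0.236, -0.002]
wrist_force: [-0.5, -0.3, 0.3]
width: 0.939
grip_force: 0.0
```

Run:
```python
from h import *
import pickle
plan(.555,.274,.15,8.7)
C,im=shot('wrist','u1');pickle.dump(C,open("u1.pkl","wb"))
for b in blobs(C,im,(22,40,110),(38,150,255),.087,amin=200): print(*b)
print("proj posts expected",proj(C,[[.555+a*.128*np.cos(.152)-b*.09*np.sin(.152),.274+a*.128*np.sin(.152)+b*.09*np.cos(.152),.089] for a in(1,-1) for b in(1,-1)]).round(0).tolist())
# dark post-top blobs
for b in blobs(C,im,(0,60,0),(16,255,125),.089,amin=40):
    if b[2][0]<40: print("d",*b)
C3=pickle.load(open("t3.pkl","rb"))
print("tote",topl(C3,[(310,161),(329,161)],.042).mean(0),topl(C3,[(310,210),(329,210)],.076).mean(0),"knob",topl(C3,[(317,30)],.052))
```

```text
pos [0.509  0.267  0.2521] yaw 8.62 tilt [ 0.0006  0.0013 -0.    ] turnz -0.0014 shift [4.660e-02 1.000e-04 1.021e-01] t 23.32 F [-0.5 -0.3  0.3] w 0.0802 g 0.0
[ 39. 334.] [246.6 612.6] [95.5  8.9] 1.6
[619. 271.] [ 459.5 -127.9] [69.6 49. ] -89.1
[247. 216.] [462.4 343.5] [29.4 16.6] 8.7
[375. 213.] [484.9 198.9] [50.2 30.6] -81.4
[304. 214.] [472.5 280.7] [86.8 30.6] -81.4
[630. 220.] [ 526.6 -110.3] [47.1 36.7] 0.3
[ 13. 219.] [407.4 621.1] [185.8  10.1] 3.3
[317.  64.] [632.9 287.5] [179.7  30.8] -81.1
proj posts expected [[225.0, 8.0], [413.0, 8.0], [245.0, 253.0], [394.0, 252.0]]
d [381. 295.] [381.8 170.9] [23.1  9.6] -41.1
d [393. 252.] [442.4 167.5] [14.4 13.2] -81.5
d [245. 252.] [415.8 342. ] [14.8  9.8] 14.6
d [628. 249.] [ 489.3 -119.6] [30.5  8. ] -87.1
d [ 26. 240.] [389.7 606. ] [13.7 11.3] 4.9
d [296. 231.] [451.8 285.8] [28.2  6.8] -78.7
d [ 41. 229.] [408.8 586.7] [25.7 24.2] -39.7
d [ 18. 131.] [520.8 599.4] [24.8  8.6] -56.0
d [ 17. 108.] [547.1 596.8] [38.2 23.5] -85.8
d [224.  10.] [666.2 383. ] [14.  12.6] 47.9
d [410.  10.] [693.2 206.6] [14.3 12.5] -37.9
tote [ 0.46418274 -0.26545839  0.042     ] [ 0.41303602 -0.26540109  0.076     ] knob [[ 0.6017126  -0.26283713  0.052     ]]
```

Post tops give a centre of (0.5545, 0.275) and a yaw of 8.75°, consistent with before. Gripping the bar.

Call:
jog_arm:
  turn:
    - [0,0,-0.002]
    - [0,0,0]
    - [0,0,0]
    - [0,0,0]
    - [0,0,0]
    - [0,0,0]
    - [0,0,0]
    - [0,0,0]
    - [0,0,0]
    - [0,0,0]
    - [0,0,0]
  delta_pos:
    - [0.0231,-0.0005,0.02]
    - [0.0231,-0.0004,0.02]
    - [0,0,0.03]
    - [0,0,0.03]
    - [0,0,0.03]
    - [0,0,0.02]
    - [0,0,0.02]
    - [0,0,0.015]
    - [0,0,0.01]
    - [0,0,0]
    - [0,0,0]
  gripper: [0.08,0.08,0.08,0.08,0.08,0.08,0.08,0.08,0.08,0.08,0.08]

```text
time: 24.28
tool_pos: [0.5548, 0.2757, 0.0577]
tcp_rot: [3.132, 0.24, -0.001]
wrist_force: [-0.6, -0.2, 0.5]
width: 0.938
grip_force: 0.0
```

Run:
```python
from h import *
plan(.5545,.275,.053,8.75)
```

```text
pos [0.5548 0.2757 0.0577] yaw 8.77 tilt [ 0.0002  0.0006 -0.    ] turnz 0.0004 shift [-0.0004  0.0007  0.0047] t 24.28 F [-0.6 -0.2  0.5] w 0.0801 g 0.0
```

Spot on. Down 4 mm, close with a firm grip, and lift a little.

Call:
jog_arm:
  turn:
    - [0,0,0]
    - [0,0,0]
    - [0,0,0]
    - [0,0,0]
    - [0,0,0]
    - [0,0,0]
    - [0,0,0]
    - [0,0,0]
    - [0,0,0]
    - [0,0,0]
    - [0,0,0]
    - [0,0,0]
    - [0,0,0]
  delta_pos:
    - [0,0,0.004]
    - [0,0,0]
    - [0,0,0]
    - [0,0,0]
    - [0,0,0]
    - [0,0,0]
    - [0,0,0]
    - [0,0,0]
    - [0,0,0]
    - [0,0,-0.01]
    - [0,0,-0.02]
    - [0,0,0]
    - [0,0,0]
  gripper: [0.08,0.08,0.015,0.015,0.015,0.015,0.015,0.015,0.015,0.015,0.015,0.015,0.015]
  grip_force: 90

```text
time: 25.37
tool_pos: [0.5555, 0.2766, 0.0844]
tcp_rot: [-3.132, -0.241, -0.003]
wrist_force: [0.5, -0.7, -5.1]
width: 0.266
grip_force: 88.9
```

Run:
```python
from h import *
import pickle
s=read_state();plan(.520,-.2635,.18,.9);print(s["torque"])
C,im=shot('wrist','u2');pickle.dump(C,open("u2.pkl","wb"))
for b in blobs(C,im,(0,60,0),(16,255,125),.119,amin=40):
    if b[2][0]<20: print("d",*b)
```

```text
pos [0.5555 0.2766 0.0844] yaw 8.81 tilt [-0.0004 -0.0019  0.    ] turnz 0.1381 shift [-0.044   0.5394 -0.0956] t 25.37 F [ 0.5 -0.7 -5.1] w 0.0227 g 88.9
[-0.01737676  0.00222855  0.01141947]
d [429. 369.] [517.3 216.5] [15.3  1.8] 54.5
```

Call:
jog_arm:
  turn:
    - [0,0,0]
    - [0,0,0]
    - [0,0,0]
    - [0,0,0]
    - [0,0,0.03]
    - [0,0,0.04]
    - [0,0,0.04]
    - [0,0,0.028]
    - [0,0,0]
    - [0,0,0]
  delta_pos:
    - [0,0,-0.015]
    - [0,0,-0.025]
    - [0,0,-0.025]
    - [0,0,-0.025]
    - [0,0,-0.01]
    - [0,0,0]
    - [0,0,0]
    - [0,0,0]
    - [0,0,0]
    - [0,0,0]
  gripper: [0.015,0.015,0.015,0.015,0.015,0.015,0.015,0.015,0.015,0.015]

```text
time: 26.25
tool_pos: [0.5539, 0.2758, 0.182]
tcp_rot: [3.14, 0.026, -0.004]
wrist_force: [-0.5, 0.3, -6.0]
width: 0.271
grip_force: 88.8
```

Run:
```python
from h import *
import pickle
plan(.520,-.2635,.18,.9)
C=pickle.load(open("p2.pkl","rb"));print("glue",topl(C,[(545,128),(560,98),(560,158)],0.0).round(3))
```

```text
pos [0.5539 0.2758 0.182 ] yaw 0.95 tilt [ 0.0012  0.0027 -0.    ] turnz 0.001 shift [-0.0423  0.5387  0.002 ] t 26.25 F [-0.5  0.3 -6. ] w 0.0232 g 88.8
glue [[ 0.753 -0.196  0.   ]
 [ 0.762 -0.166  0.   ]
 [ 0.777 -0.226  0.   ]]
```

Glue starts at x ≥ 0.74, so it is clear of the frame's path (far edge ≈ 0.70). Carrying the frame over.

Call:
jog_arm:
  turn:
    - [0,0,0]
    - [0,0,0]
    - [0,0,0]
    - [0,0,0]
    - [0,0,0]
    - [0,0,0]
    - [0,0,0]
    - [0,0,0]
    - [0,0,0]
    - [0,0,0]
    - [0,0,0]
    - [0,0,0]
    - [0,0,0]
    - [0,0,0]
    - [0,0,0]
    - [0,0,0]
    - [0,0,0]
    - [0,0,0]
    - [0,0,0]
    - [0,0,0]
  delta_pos:
    - [-0.001,0.013,0]
    - [-0.002,0.026,0]
    - [-0.0024,0.031,0]
    - [-0.0024,0.031,0]
    - [-0.0024,0.031,0]
    - [-0.0024,0.031,0]
    - [-0.0024,0.031,0]
    - [-0.0024,0.031,0]
    - [-0.0024,0.031,0]
    - [-0.0024,0.031,0]
    - [-0.0024,0.031,0]
    - [-0.0024,0.031,0]
    - [-0.0024,0.031,0]
    - [-0.0024,0.031,0]
    - [-0.0024,0.031,0]
    - [-0.0024,0.031,0]
    - [-0.0024,0.031,0]
    - [-0.0024,0.025,0]
    - [-0.001,0.01,0]
    - [0,0,0]
  gripper: [0.015,0.015,0.015,0.015,0.015,0.015,0.015,0.015,0.015,0.015,0.015,0.015,0.015,0.015,0.015,0.015,0.015,0.015,0.015,0.015]

```text
time: 27.92
tool_pos: [0.52, -0.266, 0.1833]
tcp_rot: [3.141, 0.021, -0.001]
wrist_force: [0.8, -0.7, -5.3]
width: 0.268
grip_force: 89.2
```

Call:
jog_arm:
  turn:
    - [0,0,0]
    - [0,0,0]
    - [0,0,0]
  delta_pos:
    - [0,0,0]
    - [0,0,0]
    - [0,0,0]
  gripper: [0.015,0.015,0.015]

```text
time: 28.17
tool_pos: [0.5208, -0.262, 0.1835]
tcp_rot: [-3.141, -0.027, 0.001]
wrist_force: [0.1, 0.8, -4.7]
width: 0.265
grip_force: 89.2
```

Run:
```python
from h import *
import pickle
plan(.520,-.2635,.11,.9)
for n in("scene","side"):
    C,im=shot(n,n+"1")
    print(n)
    # low frame boards' and upper frame post tops predictions vs dark blobs at post-top height (feet ~ TCP-.054)
    z=read_state()["tool_pos"][2]-.054+.089
    for b in blobs(C,im,(0,60,0),(16,255,135),z,amin=15):
        if b[2][0]<24 and abs(b[1][0]-520)<170 and abs(b[1][1]+263)<130: print("d",*b)
    E=[[.520+a*.128-b*.09*.0157,-.2635+b*.09+a*.128*.0157,z] for a in(1,-1) for b in(1,-1)]
    print(proj(C,E).round(0).tolist())
```

```text
pos [ 0.5208 -0.262   0.1835] yaw 0.98 tilt [-0.0008  0.0005  0.    ] turnz 0.0014 shift [-0.0009  0.0015  0.0735] t 28.17 F [ 0.1  0.8 -4.7] w 0.0226 g 89.2
scene
d [202. 159.] [ 686.1 -186.5] [14.6 10.7] 89.4
d [193. 130.] [ 634.9 -234.7] [15.9 13.1] -1.9
d [136. 123.] [ 655.1 -344.8] [13.2 11.7] 66.1
d [153. 119.] [ 636.2 -320.7] [18.  15.3] 3.0
[[221.0, 145.0], [135.0, 120.0], [280.0, 58.0], [205.0, 41.0]]
side
[[340.0, 101.0], [374.0, 77.0], [432.0, 135.0], [459.0, 104.0]]
```

Run:
```python
from h import *
import pickle
C=pickle.load(open("t3.pkl","rb"));im=cv2.imread("pics/t3.png")
P=topl(C,[(249,217),(391,216)],.05);print(P.round(4),P.mean(0)+[.128,.002,0])
for b in blobs(C,im,(22,60,150),(38,150,255),.03,amin=300): print(*b)
B=topl(C,[(239,158),(400,157),(400,202),(240,200)],.03);print(B.round(4),B.mean(0))
```

```text
[[ 0.3958 -0.1777  0.05  ]
 [ 0.397  -0.3544  0.05  ]] [ 0.52439961 -0.26404891  0.05      ]
[379. 166.] [ 456.3 -332.9] [70.6 22.7] -89.9
[345. 109.] [ 519.2 -288.7] [156.9  55.5] -89.1
[284.  56.] [ 579.  -234.9] [152.   19.5] 83.3
[366.  49.] [ 589.9 -323.9] [84.3 18.4] -89.9
[256.  27.] [ 612.4 -197. ] [75.  12.4] 83.5
[373.  22.] [ 615.5 -322.8] [84.9 22.7] -89.7
[[ 0.4665 -0.1653  0.03  ]
 [ 0.4676 -0.3656  0.03  ]
 [ 0.4094 -0.3702  0.03  ]
 [ 0.4122 -0.1623  0.03  ]] [ 0.43894574 -0.26586653  0.03      ]
```

Call:
jog_arm:
  turn:
    - [0,0,0]
    - [0,0,0]
    - [0,0,0]
    - [0,0,0]
    - [0,0,0]
    - [0,0,0]
    - [0,0,0]
  delta_pos:
    - [0,0.002,0.015]
    - [0,0,0.02]
    - [0,0,0.02]
    - [0,0,0.015]
    - [0,0,0.003]
    - [0,0,0]
    - [0,0,0]
  gripper: [0.015,0.015,0.015,0.015,0.015,0.015,0.015]

```text
time: 28.85
tool_pos: [0.5216, -0.2651, 0.1115]
tcp_rot: [3.141, 0.026, 0.001]
wrist_force: [-0.1, -0.2, -5.0]
width: 0.266
grip_force: 89.0
```

Run:
```python
from h import *
plan(.521,-.264,.084,.9)
```

```text
pos [ 0.5216 -0.2651  0.1115] yaw 0.95 tilt [ 0.0004 -0.0007  0.    ] turnz 0.0008 shift [-0.0006 -0.0011  0.0275] t 28.85 F [-0.1 -0.2 -5. ] w 0.0227 g 89.0
```

Feet should be about 7 mm above the socket tops. Lowering slowly while watching the force.

Call:
jog_arm:
  turn:
    - [0,0,0]
    - [0,0,0]
    - [0,0,0]
    - [0,0,0]
    - [0,0,0]
    - [0,0,0]
  delta_pos:
    - [0,-0.001,0.004]
    - [0,0,0.004]
    - [0,0,0.004]
    - [0,0,0.003]
    - [0,0,0]
    - [0,0,0]
  gripper: [0.015,0.015,0.015,0.015,0.015,0.015]

```text
time: 29.35
tool_pos: [0.5207, -0.2642, 0.0954]
tcp_rot: [-3.141, -0.025, 0.001]
wrist_force: [0.7, 1.1, -4.7]
width: 0.262
grip_force: 89.2
```

Run:
```python
from h import *
plan(.521,-.264,.084,.9);print(read_state()["torque"])
```

```text
pos [ 0.5207 -0.2642  0.0954] yaw 0.9 tilt [-0.0004  0.0007  0.    ] turnz -0.0 shift [ 0.0003 -0.0002  0.0114] t 29.35 F [ 0.7  1.1 -4.7] w 0.0224 g 89.2
[-0.02013534 -0.01628738 -0.03535669]
```

The posts are in the sockets with no contact force. Continuing down.

Call:
jog_arm:
  turn:
    - [0,0,0]
    - [0,0,0]
    - [0,0,0]
    - [0,0,0]
    - [0,0,0]
    - [0,0,0]
  delta_pos:
    - [0,0,0.004]
    - [0,0,0.004]
    - [0,0,0.002]
    - [0,0,0.001]
    - [0,0,0]
    - [0,0,0]
  gripper: [0.015,0.015,0.015,0.015,0.015,0.015]

```text
time: 29.85
tool_pos: [0.5211, -0.2643, 0.0847]
tcp_rot: [3.141, 0.025, 0.0]
wrist_force: [-0.7, -0.4, -4.5]
width: 0.268
grip_force: 89.3
```

Run:
```python
from h import *
plan(.521,-.264,.084,.9);print(read_state()["torque"])
```

```text
pos [ 0.5211 -0.2643  0.0847] yaw 0.91 tilt [ 0.0001 -0.0001  0.    ] turnz 0.0001 shift [-0.0001 -0.0003  0.0007] t 29.85 F [-0.7 -0.4 -4.5] w 0.0229 g 89.3
[ 0.03099176  0.03058673 -0.03047678]
```

Call:
jog_arm:
  turn:
    - [0,0,0]
    - [0,0,0]
    - [0,0,0]
    - [0,0,0]
    - [0,0,0]
  delta_pos:
    - [0,0,0.001]
    - [0,0,0.001]
    - [0,0,0.0005]
    - [0,0,0]
    - [0,0,0]
  gripper: [0.015,0.015,0.015,0.015,0.015]

```text
time: 30.27
tool_pos: [0.5213, -0.2645, 0.0843]
tcp_rot: [3.141, 0.025, 0.001]
wrist_force: [-4.9, 2.3, 6.9]
width: 0.266
grip_force: 91.0
```

Run:
```python
from h import *
plan(.521,-.264,.084,.9);print(read_state()["torque"])
```

```text
pos [ 0.5213 -0.2645  0.0843] yaw 0.91 tilt [ 0.0004 -0.0006  0.    ] turnz 0.0001 shift [-0.0003 -0.0005  0.0003] t 30.27 F [-4.9  2.3  6.9] w 0.0227 g 91.0
[ 0.44978866  0.64835885 -0.00876659]
```

Contact came at the expected home height (TCP 0.084). Releasing and backing off upward.

Call:
jog_arm:
  turn:
    - [0,0,0]
    - [0,0,0]
    - [0,0,0]
    - [0,0,0]
    - [0,0,0]
    - [0,0,0]
    - [0,0,0]
    - [0,0,0]
    - [0,0,0]
    - [0,0,0]
    - [0,0,0]
    - [0,0,0]
    - [0,0,0]
    - [0,0,0]
  delta_pos:
    - [0,0,0]
    - [0,0,0]
    - [0,0,0]
    - [0,0,0]
    - [0,0,-0.01]
    - [0,0,-0.02]
    - [0,0,-0.03]
    - [0,0,-0.04]
    - [0,0,-0.04]
    - [-0.02,0,-0.03]
    - [-0.02,0,0]
    - [0,0,0]
    - [0,0,0]
    - [0,0,0]
  gripper: [0.06,0.06,0.06,0.06,0.06,0.06,0.06,0.06,0.06,0.06,0.06,0.06,0.06,0.06]

```text
time: 31.43
tool_pos: [0.481, -0.2647, 0.2517]
tcp_rot: [-3.141, -0.024, 0.001]
wrist_force: [0.3, 0.7, -0.0]
width: 0.704
grip_force: 0.0
```

Run:
```python
from h import *
plan(.521,-.264,.084,.9)
C,im=shot('wrist','f1')
for z in (.119,.089): 
  for b in blobs(C,im,(0,60,0),(16,255,125),z,amin=25):
    if b[2][0]<30 and abs(b[1][0]-520)<170 and abs(b[1][1]+263)<130: print(z,*b)
for a in(1,-1):
  for b in(1,-1):
    print(proj(C,[[.5205+a*.128-b*.09*.0157,-.2642+b*.09+a*.128*.0157,.119]]).round(0))
for b in blobs(C,im,(22,40,110),(38,150,255),.117,amin=150): print(*b)
```

```text
pos [ 0.481  -0.2647  0.2517] yaw 0.89 tilt [-0.0007  0.0004  0.    ] turnz -0.0002 shift [ 0.04   -0.      0.1677] t 31.43 F [ 0.3  0.7 -0. ] w 0.0601 g 0.0
0.119 [393. 208.] [ 465.8 -340.5] [12.1  3.1] 5.0
0.119 [394. 196.] [ 479.6 -340.3] [11.7  3.1] 5.0
0.119 [394. 183.] [ 493.1 -339.6] [11.5  4. ] 5.2
0.119 [424.   6.] [ 647.6 -352.6] [13.2 10.6] -88.6
0.119 [218.   6.] [ 644.8 -174.2] [13.9 10.6] -89.6
0.089 [393. 208.] [ 456.6 -348.9] [13.5  3.5] 5.0
0.089 [394. 196.] [ 472.  -348.7] [13.   3.4] 5.0
0.089 [394. 183.] [ 486.9 -347.9] [12.8  4.5] 5.2
0.089 [424.   6.] [ 658.3 -362.3] [14.7 11.8] -88.6
0.089 [218.   6.] [ 655.2 -164.4] [15.4 11.8] -89.6
[[215.   4.]]
[[424.   4.]]
[[238. 271.]]
[[401. 271.]]
[249. 227.] [ 439.9 -193.8] [33.3 29.6] -89.1
[335. 227.] [ 444.4 -285.7] [142.5  37.2] -89.7
[353. 144.] [ 526.1 -297.9] [43.5 40.8] 2.4
[321.  74.] [ 590.6 -264.4] [179.8  49.5] -89.1
```

Run:
```python
from h import *
for n in("scene","side"):
    C,im=shot(n,n+"2"); E=[[.5205+a*.128-b*.09*.0157,-.2642+b*.09+a*.128*.0157,.119] for a in(1,-1) for b in(1,-1)]
    print(n,proj(C,E).round(0).tolist())
    for b in blobs(C,im,(0,60,0),(16,255,135),.119,amin=12):
        if b[2][0]<30 and abs(b[1][0]-520)<170 and abs(b[1][1]+263)<130: print(*b)
    for b in blobs(C,im,(22,40,110),(38,150,255),.117,amin=60):
        if abs(b[1][0]-520)<170 and abs(b[1][1]+263)<150:print("p",*b)
```

```text
scene [[231.0, 179.0], [153.0, 155.0], [283.0, 95.0], [215.0, 78.0]]
[232. 182.] [ 652.9 -167.5] [15.  11.6] 28.7
[154. 157.] [ 654.6 -346.9] [13.1 10.6] -69.2
[168. 153.] [ 635.5 -325.2] [16.3 12.8] -7.7
[208. 131.] [ 553.2 -278.6] [14.6 10. ] 16.7
[219. 106.] [ 479.6 -297.7] [29.4 20.1] 89.6
[220.  89.] [ 423.4 -323.4] [25.1 13.7] 86.1
[215.  80.] [ 401.3 -350.8] [15.6  9.5] 30.0
p [204. 151.] [ 591.9 -259.8] [180.3  60.4] -89.5
p [269. 111.] [ 445.7 -188.7] [36.3 30.4] -82.0
p [232. 100.] [ 446.1 -280.6] [141.4  33.3] -88.7
side [[338.0, 133.0], [370.0, 107.0], [423.0, 168.0], [449.0, 135.0]]
[426. 154.] [ 409.1 -231. ] [21.5 16.3] 87.0
[438. 140.] [ 409.2 -315.8] [28.6 17.1] 87.7
p [407. 159.] [ 444.6 -187.2] [51.1 27.1] -42.1
p [423. 143.] [ 437.1 -276.4] [144.5  31.7] -88.8
p [368. 128.] [ 595.5 -256.5] [177.7  32.8] -89.2
```

```bash
python3 -c "
from h import *
print(ticket.finish_job())"
```

```text
the job is handed in; nothing more can be done
None
```

I handed the job in after about 31 s of the 104 s allowed. The body, knob and handle measured within about 3 mm of their board centres, and the second frame is seated level in its four sockets. After the frame went on I checked only the frame, not the parts under it. The mallet and glue bottle were not touched, and I got no verdict back.

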